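# Read a module's barcode with the trigger scanner and park it

### The arm

A 7-joint arm with a two-finger parallel gripper is mounted at the origin on the work surface. World frame = base frame: x ahead of the robot, y to its left, z up, the work surface at z = 0. Lengths are in m, angles in rad, forces in N, time in s.
With the tool pointing down it reaches from about 0.425 to 0.925 m from the base axis. Payload 6.8 kg.
Tool frame: the origin (TCP) lies on the centre line of the jaws, within the pads' length; the fingertips stand 19 mm ahead of it and the grasp point (between the pads) is the TCP (r.tip_extent is the y of the fingertips in the tool frame, in m); y points along the fingers, z is the direction in which the jaws open and shut, and the axes are right-handed (so a half turn about y gives the same grasp; the last joint's range is limited). The gripper opens to 85 mm and grips with 20 to 120 N. Pads are 22 mm wide; open, the fingers measure 114 mm over their backs; the gripper's body (76 mm by 85 mm) begins 54 mm behind the grasp point. The pads swing forward as they close: fully open they stand 13 mm farther back than shut.
Start: joints at [-1.416, 0.477, 0.022, 1.555, -0.011, 1.109, -0.083], TCP at [0.175, 0.652, 0.25] pointing down, gripper open.
Joint ranges: [-2.96, 2.96], [-0.34, 2.1], [-1.41, 1.46], [0.24, 2.44], [-1.37, 4.51], [0.17, 1.92], [-2.96, 2.96]. Speed limits (rad/s): [2.39, 2.39, 3.14, 3.14, 3.14, 3.14, 3.14].

### API

Orientations are given as a rotation vector (axis times angle).
In Python, from bench import r gives the robot as it stands. The module is installed in compiled form; this text tells all that it offers.
- The arm moves only by the tool jog_arm, never from a script. Its argument "motion" is a list of rows, each a list of 3 entries, a list of its own where there are three numbers: the opening, from 0 (shut) to 1 (fully open), then the shift along the tool's x, y, z in m, then the turn, a rotation vector about the tool's x, y, z in degrees. A call has 1 to 10 rows; each row shifts and turns the commanded pose from where the row before left it, along the tool's axes as they then stand; what a row does not reach is not made up. A row lasts 1/12 s, in which the tool goes at most 41.7 mm and 7.16 degrees, less where a joint would pass 70% of its speed; a pose out of reach is approached as far as the arm can. A call with a gripper value outside its range is refused whole. The fingers move at their own pace and stop on an object; "force" is the grip in N (left out, the last holds). Time passes only in rows, so rows that do not move let the fingers close. It gives the time, the measured TCP pose, the force and the opening at its end, in the units of the state.
- r.get_obs(): the state, without advancing time (a new reading comes with each control period).
- r.grab_frame(name): name is "scene" or "top"; returns a dict with "image" (420x560x3 uint8, red, green, blue), "range_z" (420x560 float32, m along the optical axis (not along the pixel's ray), 0 where there is no reading), "fx", "fy", "cx", "cy" (pixels), "xyz" and "orientation" of the camera in the world. Camera axes: x right, y down, z forward; pixel columns grow to the right and rows downward; lengths in m; the calibration is good to about 2 mm. A picture is of the moment at which its call begins.
- r.hand_in(): hands the job in, once; it reports no verdict.
The state is a dict: "clock": time; "joints": joint angles; "qvel": joint speeds; "tau": joint torques, N m; "tcp_pos": TCP position; "orientation": TCP orientation; "contact_force": force on the tool from outside, world axes, zero at the start; "moment": the same for the moment, N m; "grip_width": finger opening in m.
Only numpy, scipy, OpenCV 4.12 (cv2) and the standard library are available. Lean on these libraries where they do the work, as an engineer would, in place of code of your own. Each camera call takes 0.05 s, during which the arm holds its last target.

### The job

Book in the closed module, the one with its flat cover on, by its barcode. Stand the hand scanner nose down in its sloped rest and let go, then take it again by the tail across trigger and back, and with the trigger squeezed point it squarely down at the middle of that module's label, scan line running along the row of bars, window about 75 mm off, held still for two seconds. Then put it back nose down in the rest and let go, leaving the other things on the bench where they are and not touching the module.

Things in the scene. Friction and masses are not known exactly. Their poses are not given: they have to be found in the camera images.
- scanner: Loose grey hand scanner, about 0.2 kg, lying flat on the bench, trigger side up. A straight flat bar 150 mm long (x) and 30 mm thick (z); 42 mm wide (y), but 52 mm over the front 36 mm (the head). Origin: centre of its underside. x points to the nose, where the beam leaves along x; z out of the top face. Balances at about x = +11 mm.
- trigger_pad (a point): Middle of the black trigger's outer face: a pad 30 mm (x) by 26 mm (y) in the scanner's top face, standing 6 mm proud, centred 22 mm from the tail end: at (-53, 0, 36) mm in the scanner's frame, axes as the scanner's. It is squeezed between a finger on it and one on the underside, so not while the scanner lies flat.
- window (a point): Middle of the window in the nose end face: (75, 0, 15) mm in the scanner's frame; axes as the scanner's. Beam along x, scan line spread along y. It reads with the trigger squeezed, window 50 to 100 mm from the label, beam within 8 mm of the label's middle and 11 degrees of square to it, y within 11 degrees of the label's x (either way round).
- trigger (a joint): Trigger travel in m: 0 released, 0.004 fully squeezed; it counts as squeezed above 0.0025. Spring, about 1.6 N to start and 5 N fully in.
- rest: Fixed polished dark steel rest (slippery); origin: centre of the underside of its 130 x 90 mm base plate. x points horizontally the way a parked scanner's nose points, z up. On a post, its bed slopes 52 degrees from level, falling towards +x; the scanner lies on it trigger side up, its x axis 52 degrees below level. A scanner released on the bed slides down to the end stop by itself.
- seat (a point): Where the window's middle is when the scanner is fully home: (52, 0, 54) mm in the rest's frame; axes as the rest's. Here the bed (8 mm plate) has a nose pocket 58 mm wide between side lips (18 mm high, 6 mm thick, reaching 45 mm up the slope), end stop 20 mm high; above it a tongue 28 mm wide, up to 95 mm from the stop, so a parked scanner's rear 55 mm hangs free all round.
- carrier_closed: Fixed carrier (black 130 x 150 mm base, aluminium plate) on the conveyor, with the closed module: a black box 104 x 78 mm whose flat cover tops out 42 mm above this body's origin. Origin: centre of the carrier's underside, z up. x runs along the module's long side.
- label (a point): Middle of the top face of the barcode label on the closed module: white paper 46 mm (x) by 24 mm (y) lying flat, z up. The bars stand in a row along x. It lies 12 mm in x and 10 mm in y off the middle of the cover.
- carrier_open: Like the other carrier, but with an open module: no cover, green circuit board with parts on it inside a rim 40 mm above this origin. It has a label too. Not to be read. The two carriers may stand either way round along the conveyor.
- conveyor: Fixed conveyor section, black belt between aluminium side rails, 190 x 700 mm, belt top 24 mm above the bench. Origin: centre of its underside; y along the belt.
- screwdriver: Loose screwdriver, 170 mm long, lying along its x. Bystander.
- bellows: Loose black rubber suction cup, 42 mm across, 38 mm high, standing. Bystander.
- tape_roll: Loose cardboard-brown ring, 76 mm across, 24 mm high, lying flat. Bystander.
- jar: Loose jar, 52 mm across, 60 mm high, standing. Bystander.
- spare_cover: Loose black flat module cover, 104 x 78 x 12 mm. Bystander.
- parts_bin: Loose open grey bin, 120 x 160 x 50 mm. Bystander.
There are look-alikes about, which are no part of the job. Several things look just like the rest: the one meant starts farthest to the robot's right.

How it is judged:
On the way, in this order (a step that is already met when the one before it is completed fails the run):
1. the scanner lies home in the sloped rest, let go (distance between window and seat below 0.012 m and angle between scanner's own x axis and vertical between 2.36 and 2.6 rad and contact force between scanner and the fingers below 0.1 N), for 0.2 s.
2. with its trigger squeezed the scanner is aimed at the closed module's label and held still for 1.2 s (value of joint trigger above 0.0025 m and x of label in the frame of window between 0.05 and 0.1 m and y of label in the frame of window between -0.008 and 0.008 m and z of label in the frame of window between -0.008 and 0.008 m and angle between the x axis of window and the z axis of label, either way round below 0.2 rad and angle between the y axis of window and the x axis of label, either way round below 0.2 rad and linear speed of scanner below 0.02 m/s and angular speed of scanner below 0.15 rad/s), for 1.2 s.
At the end, for the whole second after the job is handed in: The scanner lies still and released in the sloped rest, its window within 12 mm of the seat, its length 45 to 59 degrees below level nose down, trigger out (under 1 mm) (all of step 1 and linear speed of scanner below 0.02 m/s and value of joint trigger below 0.001 m); the robot touches nothing.
It fails at once if the closed module or its carrier is touched with the scanner or the arm (contact force between carrier_closed and scanner above 1 N or contact force between carrier_closed and the arm above 1 N or contact force between carrier_closed and the fingers above 1 N).
It fails at once if a bystander is moved more than 30 mm (distance of any of screwdriver, bellows, tape_roll, jar, spare_cover, parts_bin from where it was at the start of the episode above 0.03 m).
It also fails if it takes over 66 s, if anything falls off the work surface, if the arm or the gripper's body presses on something with over 40 N, if the wrist force passes 120 N, or if a joint passes its speed limit or range.

## Working session

There is one attempt and no reset: what is moved stays moved. The work goes in short steps, Python scripts to look and compute and a tool call to move; the robot and the scene stay as the last step left them, time stands still between calls to the robot, and variables do not carry over. Pictures are saved under pics/ and viewed, and the job is handed in when it is done.

Besides the shell and the picture viewer there is one more tool, called in YAML: its name, and indented under it one key for each argument. jog_arm: Moves the arm, as the interface text tells. Its arguments: {"type":"object","properties":{"motion":{"type":"array","items":{"type":"array"}},"force":{"type":"number"}},"required":["motion"]}

```bash
mkdir -p pics
cat > h.py <<'E'
import numpy as np,cv2,pickle
from scipy.spatial.transform import Rotation as R
def cap(r,n,tag):
    f=r.grab_frame(n); pickle.dump(f,open(f'pics/{n}_{tag}.pkl','wb'))
    cv2.imwrite(f'pics/{n}_{tag}.png',f['image'][:,:,::-1]); return f
def ld(n,tag): return pickle.load(open(f'pics/{n}_{tag}.pkl','rb'))
def cloud(f):
    z=f['range_z'].astype(float); v,u=np.mgrid[:z.shape[0],:z.shape[1]]
    P=np.dstack([(u-f['cx'])/f['fx']*z,(v-f['cy'])/f['fy']*z,z])
    o=np.array(f['orientation']); M=R.from_rotvec(o).as_matrix() if o.shape==(3,) else o
    W=P@M.T+np.array(f['xyz']); W[z<=0]=np.nan; return W
E
python3 - <<'E'
from bench import r
from h import *
o=r.get_obs(); print(o, r.tip_extent)
for n in('scene','top'):
    f=cap(r,n,'0'); print(n,f['fx'],f['cx'],f['cy'],f['xyz'],f['orientation'])
E
```

```text
{'clock': 0.0, 'joints': array([-1.41609636,  0.47778814,  0.02229144,  1.55646032, -0.01153111,
        1.1093048 , -0.08310144]), 'qvel': array([ 2.53046937e-04, -3.32472527e-05, -1.65855868e-04,  7.06328973e-04,
        6.65065981e-04,  1.79967799e-04, -1.15402736e-03]), 'tau': array([-1.51179916e-04, -5.96462345e+01,  1.60774235e+00, -2.81192529e+01,
        1.25378167e-02,  9.33478499e-03, -3.80357719e-06]), 'tcp_pos': array([0.17518376, 0.65128481, 0.24932902]), 'orientation': array([-1.56276723,  0.20643006, -0.20618685]), 'contact_force': array([-0.18706747, -0.24660511, -0.42105426]), 'moment': array([-0.00047061, -0.0080328 , -0.01340379]), 'grip_width': 0.08546901913677422} 0.019
scene 474.30785384338685 287.5277270373709 209.49563093223043 [1.28091488 0.75058037 0.78787343] [-1.03425495 -2.24248618  1.23465008]
top 388.32929276107853 271.3735521340088 211.67909323161717 [0.2374869  0.00183981 1.15753204] [-2.24214949  1.96424981 -0.20750476]
```

View pics/scene_0.png

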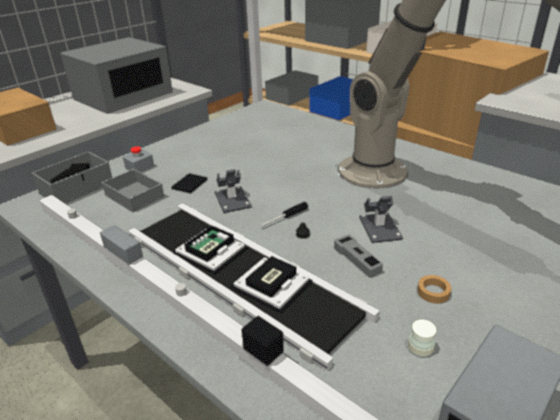

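View pics/top_0.png

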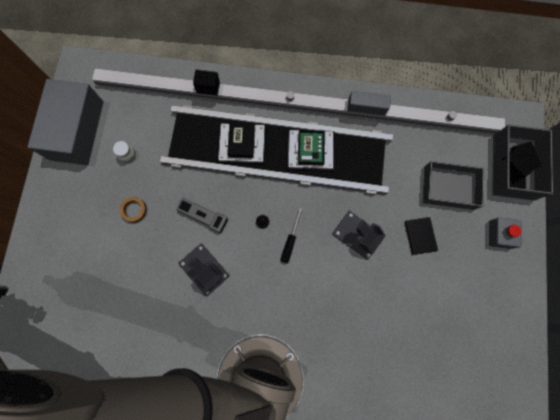

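Run:
```python
from h import *
f=ld('top','0');W=cloud(f)
for n,(u,v) in dict(bench=(300,350),restL=(205,270),restR=(360,235),scan=(202,215),label=(238,138),bell=(262,221),cover=(421,235),jar=(123,150),tape=(133,198),bin=(453,186)).items(): print(n,W[v,u].round(3))
a=f['image'][100:300,150:450,::-1]; cv2.imwrite('pics/c0.png',cv2.resize(a[:,:140],None,fx=4,fy=4,interpolation=cv2.INTER_CUBIC)[:,:])
b=cv2.resize(f['image'][105:175,200:350,::-1],None,fx=5,fy=5,interpolation=cv2.INTER_CUBIC)
c=cv2.resize(f['image'][190:300,170:240,::-1],None,fx=5,fy=5,interpolation=cv2.INTER_CUBIC)
d=cv2.resize(f['image'][195:275,320:440,::-1],None,fx=6,fy=6,interpolation=cv2.INTER_CUBIC)
cv2.imwrite('pics/c1.png',b);cv2.imwrite('pics/c2.png',c);cv2.imwrite('pics/c3.png',d)
f=ld('scene','0')
cv2.imwrite('pics/c4.png',cv2.resize(f['image'][150:330,140:420,::-1],None,fx=2.8,fy=2.8,interpolation=cv2.INTER_CUBIC))
```

```text
bench [ 0.093 -0.103  0.001]
restL [0.276 0.188 0.075]
restR [ 0.434 -0.233  0.052]
scan [0.436 0.232 0.03 ]
label [0.674 0.157 0.069]
bell [0.439 0.053 0.04 ]
cover [nan nan nan]
jar [0.595 0.493 0.059]
tape [0.461 0.446 0.025]
bin [ 0.632 -0.515  0.003]
```

View pics/c1.png

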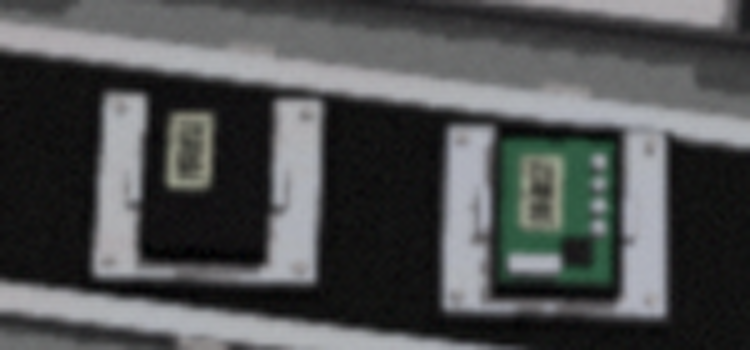

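View pics/c2.png

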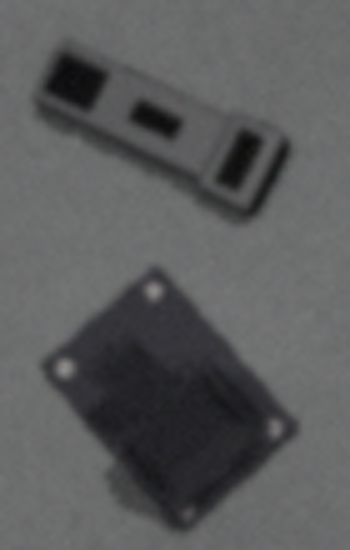

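View pics/c3.png

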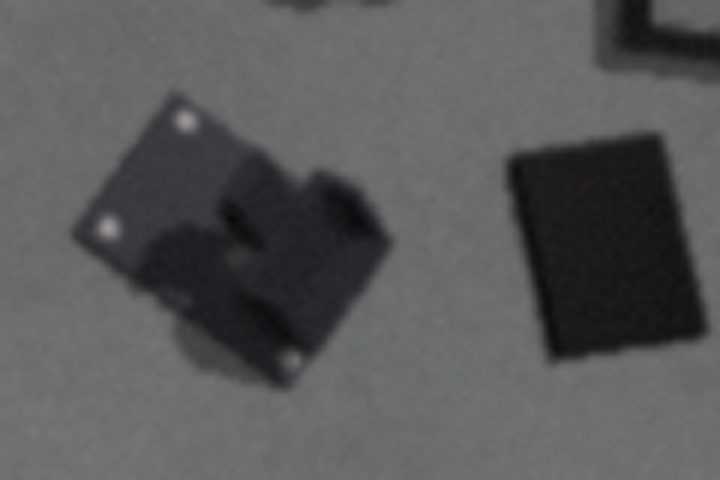

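View pics/c4.png

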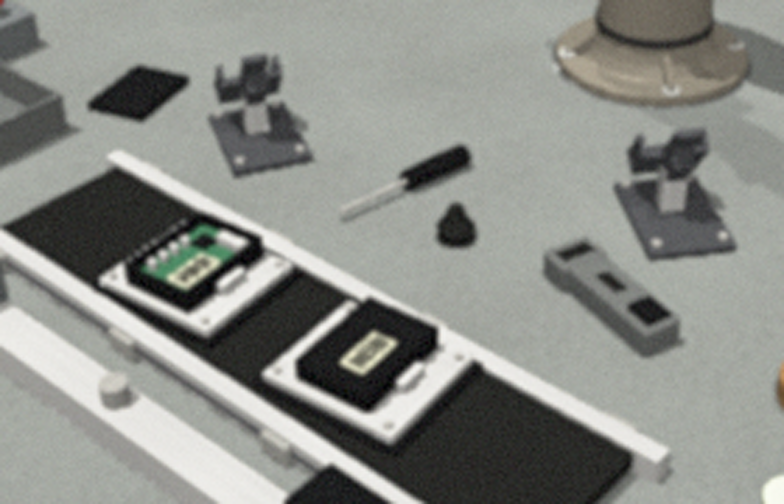

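Run:
```python
from h import *
for n in('top','scene'):
    W=cloud(ld(n,'0')); 
    for nm,lo,hi in(('restR',(.33,-.36,.004),(.56,-.12,.2)),('restL',(.18,.08,.004),(.4,.32,.2))):
        m=np.all((W>lo)&(W<hi),-1); P=W[m]; print(n,nm,len(P))
        for a,b in((.004,.02),(.02,.05),(.05,.08),(.08,.11),(.11,.14),(.14,.2)):
            q=P[(P[:,2]>=a)&(P[:,2]<b)]
            if len(q): print(a,len(q),q.mean(0).round(3),q.min(0).round(3),q.max(0).round(3))
        q=P[(P[:,2]<.02)]
        if len(q)>10:
            rc=cv2.minAreaRect((q[:,:2]*1000).astype(np.float32)); print(rc)
```

```text
top restR 1769
0.004 1149 [ 0.445 -0.222  0.009] [ 0.331 -0.359  0.004] [ 0.56  -0.12   0.019]
0.02 68 [ 0.423 -0.266  0.045] [ 0.386 -0.29   0.023] [ 0.45  -0.233  0.05 ]
0.05 353 [ 0.427 -0.265  0.063] [ 0.384 -0.303  0.05 ] [ 0.468 -0.215  0.08 ]
0.08 145 [ 0.438 -0.243  0.09 ] [ 0.395 -0.284  0.08 ] [ 0.468 -0.217  0.11 ]
0.11 54 [ 0.451 -0.22   0.117] [ 0.437 -0.231  0.111] [ 0.465 -0.209  0.122]
((445.4625549316406, -239.630615234375), (238.84317016601562, 228.9287872314453), 89.90987396240234)
top restL 1752
0.004 1055 [0.293 0.204 0.009] [0.18  0.08  0.004] [0.399 0.319 0.02 ]
0.02 86 [0.279 0.174 0.044] [0.23  0.14  0.024] [0.4   0.198 0.05 ]
0.05 390 [0.259 0.18  0.063] [0.217 0.139 0.05 ] [0.302 0.219 0.08 ]
0.08 164 [0.275 0.2   0.092] [0.233 0.157 0.08 ] [0.298 0.221 0.11 ]
0.11 57 [0.292 0.218 0.117] [0.278 0.205 0.11 ] [0.305 0.231 0.124]
((289.5406494140625, 199.0517120361328), (238.6763153076172, 218.2692108154297), 89.33495330810547)
scene restR 1023
0.004 643 [ 0.454 -0.227  0.01 ] [ 0.337 -0.358  0.004] [ 0.559 -0.123  0.02 ]
0.02 94 [ 0.44  -0.248  0.037] [ 0.397 -0.292  0.021] [ 0.461 -0.231  0.05 ]
0.05 151 [ 0.445 -0.246  0.067] [ 0.391 -0.301  0.05 ] [ 0.469 -0.215  0.08 ]
0.08 105 [ 0.446 -0.233  0.09 ] [ 0.404 -0.277  0.08 ] [ 0.469 -0.21   0.11 ]
0.11 30 [ 0.455 -0.217  0.117] [ 0.439 -0.229  0.111] [ 0.469 -0.21   0.123]
((446.7491760253906, -239.49588012695312), (231.5069122314453, 223.96543884277344), 88.36842346191406)
scene restL 1318
0.004 855 [0.293 0.212 0.01 ] [0.181 0.08  0.004] [0.4   0.316 0.019]
0.02 116 [0.282 0.192 0.037] [0.239 0.146 0.021] [0.399 0.212 0.05 ]
0.05 189 [0.282 0.191 0.067] [0.24  0.143 0.051] [0.304 0.228 0.08 ]
0.08 121 [0.287 0.205 0.089] [0.239 0.162 0.08 ] [0.304 0.228 0.109]
0.11 37 [0.298 0.221 0.117] [0.286 0.209 0.11 ] [0.308 0.231 0.122]
((286.421630859375, 195.2288818359375), (233.67481994628906, 219.3185577392578), 87.61248779296875)
```

```bash
cat >> h.py <<'E'
def ray(f,u,v,z):
    o=np.array(f['orientation']); M=R.from_rotvec(o).as_matrix()
    d=M@np.array([(u-f['cx'])/f['fx'],(v-f['cy'])/f['fy'],1.]); c=np.array(f['xyz']); return c+d*(z-c[2])/d[2]
E
python3 - <<'E'
from h import *
f=ld('top','0');W=cloud(f)
# bench plane check
for n in('top','scene'):
    g=cloud(ld(n,'0')); m=np.all((g>(.3,-.1,-.05))&(g<(.42,.1,.015)),-1); print(n,'bench z',np.median(g[m][:,2]),g[m][:,2].std())
    m=np.all((g>(.36,.13,.018))&(g<(.5,.32,.045)),-1);q=g[m];print('scanner',len(q),np.median(q[:,2]),cv2.minAreaRect((q[:,:2]*1000).astype(np.float32)))
    if n=='scene':g2=g
# rest plate corners
c=np.array([(349.2,210.3),(332,234.5),(368.3,260),(385.3,235)])
for z in(.006,.01):
  P=np.array([ray(f,*p,z) for p in c]);print(P.round(4)[:,:2].tolist(),np.linalg.norm(np.diff(P,axis=0),axis=1).round(4))
# label
im=f['image'].astype(int); sub=np.zeros(im.shape[:2],bool); sub[115:160,225:250]=1
m=(im[:,:,0]-im[:,:,2]>15)&(im.sum(2)>220)&sub
v,u=np.nonzero(m);print('label px',len(u),u.min(),u.max(),v.min(),v.max(),cv2.minAreaRect(np.c_[u,v].astype(np.float32)))
print('label z',np.nanmedian(W[m][:,2]))
P=np.array([ray(f,a,b,.067) for a,b in zip(u,v)]);print(cv2.minAreaRect((P[:,:2]*1000).astype(np.float32)),P.mean(0))
s=ld('scene','0');print(s['image'][275,270])
E
```

```text
top bench z 0.0008364439518673272 0.002294309166594042
scanner 757 0.030847963063871386 ((440.15869140625, 235.2306365966797), (150.3350830078125, 52.33820343017578), 71.77130126953125)
scene bench z 0.0005261657046892187 0.0026581751038373836
scanner 758 0.030284239447048833 ((442.09796142578125, 237.54446411132812), (152.44650268554688, 53.00395584106445), 72.99198913574219)
[[0.5131, -0.2035], [0.4324, -0.1591], [0.3708, -0.273], [0.4519, -0.3175]] [0.0921 0.1295 0.0925]
[[0.5121, -0.2027], [0.4317, -0.1585], [0.3703, -0.2721], [0.4512, -0.3164]] [0.0918 0.1291 0.0922]
label px 3 241 241 133 138 ((241.0, 135.5), (5.0, 0.0), -90.0)
label z 0.06964829472376288
((683.8656005859375, 149.217041015625), (15.945066452026367, 6.9141387939453125e-06), 8.461956977844238) [0.68438768 0.14929471 0.067     ]
[135 135 118]
```

```bash
python3 - <<'E'
from h import *
from scipy.optimize import minimize
a=np.radians(52); xs=np.array([np.cos(a),0,-np.sin(a)]); zs=np.array([np.sin(a),0,np.cos(a)])
for n in('top','scene'):
    g=cloud(ld(n,'0')); m=np.all((g>(.35,-.34,.03))&(g<(.50,-.17,.2)),-1); q=g[m]
    yaw=np.radians(-118.3); Rz=R.from_euler('z',yaw).as_matrix()
    L=(q-np.array([.4417,-.2376,0]))@Rz
    d=(L-np.array([.052,0,.054])); S=np.c_[d@xs, d[:,1], d@zs+.015]  # scanner frame, x rel. nose, z rel bed
    bed=(S[:,2]>-.008)&(S[:,2]<.008)
    print(n,len(S),bed.sum(), 'bed z',np.median(S[bed,2]),'x range',np.percentile(S[bed,0],[2,98]))
    t=bed&(S[:,0]<-.055)&(S[:,0]>-.095); print('tongue y', np.percentile(S[t,1],[2,50,98]),t.sum(), S[t,2].mean())
    lip=(S[:,2]>.01)&(S[:,0]<-.003); print('lips y',np.percentile(S[lip,1],[2,25,50,75,98]).round(4))
    for s in(1,-1):
        k=lip&(S[:,1]*s>0.015); print(s,k.sum(),np.median(S[k,1]) if k.any() else 0)
    st=(S[:,2]>.008)&(abs(S[:,1])<.02); print('stop',st.sum(),np.percentile(S[st,0],[2,50,98]).round(4) if st.any() else 0)
E
python3 - <<'E'
from h import *
f=ld('top','0')
cv2.imwrite('pics/c5.png',cv2.resize(f['image'][115:170,210:275,::-1],None,fx=10,fy=10,interpolation=cv2.INTER_CUBIC))
f=ld('scene','0')
cv2.imwrite('pics/c6.png',cv2.resize(f['image'][250:315,225:320,::-1],None,fx=8,fy=8,interpolation=cv2.INTER_CUBIC))
E
```

```text
top 615 411 bed z -0.0010229174242112338 x range [-0.09776125 -0.00010563]
tongue y [-0.01384753 -0.00108504  0.01352867] 89 -0.0015025542252389478
lips y [-0.035  -0.0316 -0.005   0.0294  0.0342]
1 35 0.03002827372017053
-1 36 -0.032099113931522164
stop 65 [-0.0059 -0.002   0.0043]
scene 356 77 bed z -0.004838456867166541 x range [-0.10072067  0.00109816]
tongue y [-0.0123979 -0.0014818  0.015062 ] 14 -0.005379269871866377
lips y [-0.0313 -0.0285  0.0323  0.0349  0.0362]
1 7 0.034916486362071744
-1 5 -0.02925755407403018
stop 2 [-0.0029 -0.0029 -0.0028]
```

View pics/c5.png

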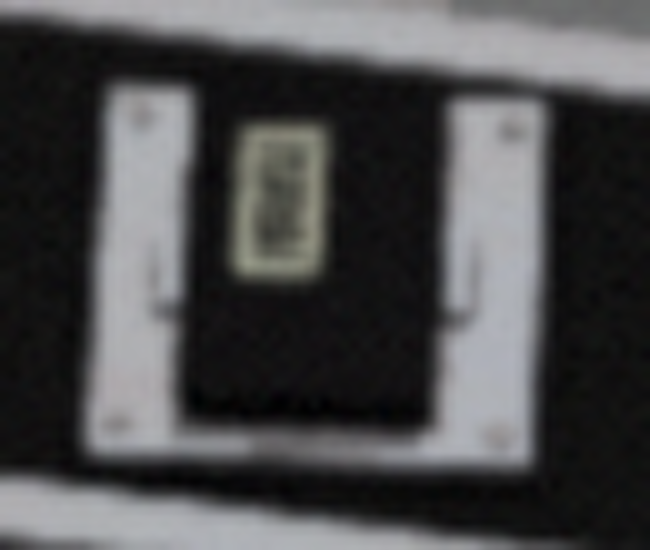

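View pics/c6.png

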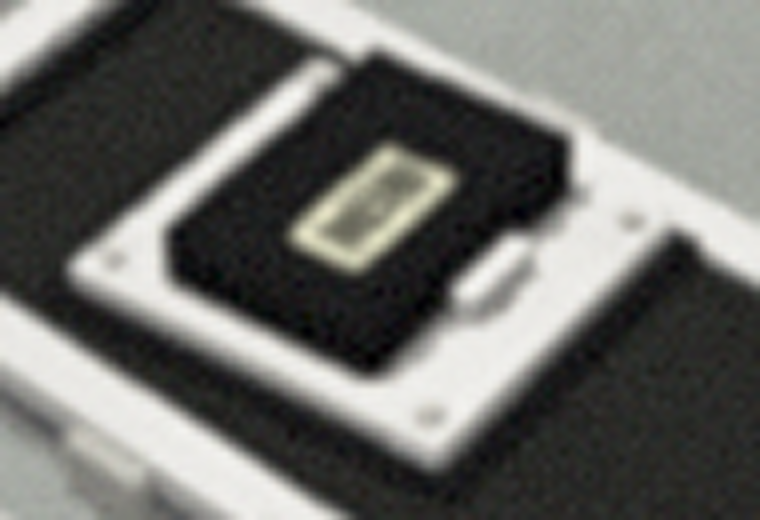

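Run:
```python
from h import *
def go(f,c,s,off,z):
    P=np.array([ray(f,(x+.5)/s-.5+off[0],(y+.5)/s-.5+off[1],z)[:2] for x,y in c])
    print(P.mean(0).round(4),np.linalg.norm(P-np.roll(P,1,0),axis=1).round(4))
    for k in range(4):
        d=P[(k+1)%4]-P[k]; print('  edge',k,np.degrees(np.arctan2(d[1],d[0])).round(1))
go(ld('top','0'),[(235,122),(328,122),(324,280),(230,278)],10,(210,115),.0665)
go(ld('scene','0'),[(385,140),(462,178),(360,275),(285,238)],8,(225,250),.0665)
print('plate top/cover');go(ld('top','0'),[(105,80),(548,100),(532,468),(82,458)],10,(210,115),.035)
o=R.from_rotvec([-1.56276723,0.20643006,-0.20618685]).as_matrix();print(o.round(3))
```

```text
[0.6856 0.1602] [0.0498 0.028  0.0505 0.028 ]
  edge 0 -82.4
  edge 1 -172.9
  edge 2 96.3
  edge 3 7.0
[0.6854 0.16  ] [0.0508 0.029  0.05   0.0273]
  edge 0 93.4
  edge 1 6.5
  edge 2 -85.3
  edge 3 -171.6
plate top/cover
[0.676  0.1497] [0.1233 0.1376 0.1199 0.1367]
  edge 0 -85.1
  edge 1 -174.6
  edge 2 96.3
  edge 3 5.9
[[ 0.966 -0.     0.26 ]
 [-0.26  -0.002  0.966]
 [ 0.    -1.    -0.002]]
```

```bash
cat >> h.py <<'E'
def mk(y,z):
    y=np.array(y,float);z=np.array(z,float);y/=np.linalg.norm(y);z-=y*(z@y);z/=np.linalg.norm(z);return np.c_[np.cross(y,z),y,z]
def cur(r,v=1):
    o=r.get_obs();
    if v: print('t',round(o['clock'],2),'p',o['tcp_pos'].round(4),'q',o['joints'].round(2),'F',o['contact_force'].round(1),'w',round(o['grip_width'],4))
    return o['tcp_pos'],R.from_rotvec(o['orientation']).as_matrix()
def plan(p,M,p2,M2,g,n=None,mm=35.,dg=6.,out=True):
    """rows from pose to pose, rounded, with the rounding fed on"""
    p=np.array(p,float);rv=R.from_matrix(M.T@M2).as_rotvec();D=np.linalg.norm(p2-p)*1000;A=np.degrees(np.linalg.norm(rv))
    n=n or max(1,int(np.ceil(max(D/mm,A/dg))))
    p0=p.copy();M0=M.copy();rows=[]
    for k in range(1,n+1):
        pt=p0+(p2-p0)*k/n; Mt=M0@R.from_rotvec(rv*k/n).as_matrix()
        s=np.round(M.T@(pt-p),3 if k<n else 4); t=np.round(np.degrees(R.from_matrix(M.T@Mt).as_rotvec()),1)
        rows.append([g,[float(x) for x in s+0.],[float(x) for x in t+0.]])
        p=p+M@s; M=M@R.from_rotvec(np.radians(t)).as_matrix()
    if out:
        print('rows',n,'D',round(D),'A',round(A)); 
        for i in range(0,n,10): print(str(rows[i:i+10]).replace(' ',''))
    return p,M
# scene
YS=np.radians(-107.6); SC=np.array([.441,.236,0]); SX=np.array([np.cos(YS),np.sin(YS),0]); SY=np.array([-SX[1],SX[0],0])
YR=np.radians(-118.3); RC=np.array([.4417,-.2376,0])+R.from_euler('z',YR).apply([0,-.001,0]); A52=np.radians(52)
RX=np.array([np.cos(YR),np.sin(YR),0]); RY=np.array([-RX[1],RX[0],0]); Z=np.array([0,0,1.])
SEAT=RC+.052*RX+.054*Z
PX=np.cos(A52)*RX-np.sin(A52)*Z; PZ=np.sin(A52)*RX+np.cos(A52)*Z   # parked scanner axes (y=RY)
PO=SEAT-.075*PX-.015*PZ  # parked origin
def rel(a): # tool axes in scanner frame for side grip
    a=np.radians(a); return mk([np.sin(a),0,-np.cos(a)],[0,1,0])
PM=np.c_[PX,RY,PZ]; SM=np.c_[SX,SY,Z]
E
python3 - <<'E'
from bench import r
from h import *
p,M=cur(r)
T=SM@rel(35); tp=SC-.005*SX+.026*Z
pre=tp-.09*T[:,1]
print(pre,tp); p,M=plan(p,M,pre,T,1)
plan(p,M,tp,T,1,mm=25)
print(SEAT,PO)
E
```

```text
t 0.1 p [0.1752 0.6513 0.2494] q [-1.42  0.48  0.02  1.56 -0.01  1.11 -0.08] F [ 0.3 -0.7  0.1] w 0.0856
[0.45812075 0.28997145 0.09972368] [0.44251185 0.24076595 0.026     ]
rows 17 D 483 A 97
[[1,[0.022,0.009,-0.016],[-1.7,5.3,-1.6]],[1,[0.022,0.01,-0.014],[-1.6,5.2,-1.6]],[1,[0.024,0.011,-0.012],[-1.7,5.3,-1.5]],[1,[0.024,0.011,-0.008],[-1.6,5.2,-1.6]],[1,[0.025,0.013,-0.007],[-1.7,5.3,-1.6]],[1,[0.024,0.014,-0.004],[-1.6,5.3,-1.6]],[1,[0.025,0.014,-0.001],[-1.7,5.2,-1.6]],[1,[0.024,0.015,0.002],[-1.6,5.3,-1.5]],[1,[0.023,0.016,0.004],[-1.7,5.2,-1.6]],[1,[0.023,0.016,0.007],[-1.6,5.3,-1.6]]]
[[1,[0.021,0.016,0.009],[-1.7,5.2,-1.6]],[1,[0.02,0.017,0.012],[-1.6,5.3,-1.6]],[1,[0.018,0.016,0.014],[-1.7,5.3,-1.6]],[1,[0.016,0.017,0.016],[-1.7,5.2,-1.5]],[1,[0.015,0.017,0.018],[-1.6,5.3,-1.6]],[1,[0.012,0.017,0.019],[-1.7,5.2,-1.6]],[1,[0.0098,0.016,0.0212],[-1.6,5.3,-1.6]]]
rows 4 D 90 A 0
[[1,[0.0,0.022,0.0],[0.0,0.0,0.0]],[1,[0.0,0.023,0.0],[0.0,0.0,0.0]],[1,[0.0,0.022,0.0],[0.0,0.0,0.0]],[1,[-0.0001,0.023,-0.0001],[0.0,0.0,0.0]]]
[ 0.41616694 -0.28291073  0.054     ] [ 0.44366157 -0.23184765  0.10386588]
```

jog_arm:
  motion:
    - [1,[0.022,0.009,-0.016],[-1.7,5.3,-1.6]]
    - [1,[0.022,0.01,-0.014],[-1.6,5.2,-1.6]]
    - [1,[0.024,0.011,-0.012],[-1.7,5.3,-1.5]]
    - [1,[0.024,0.011,-0.008],[-1.6,5.2,-1.6]]
    - [1,[0.025,0.013,-0.007],[-1.7,5.3,-1.6]]
    - [1,[0.024,0.014,-0.004],[-1.6,5.3,-1.6]]
    - [1,[0.025,0.014,-0.001],[-1.7,5.2,-1.6]]
    - [1,[0.024,0.015,0.002],[-1.6,5.3,-1.5]]
    - [1,[0.023,0.016,0.004],[-1.7,5.2,-1.6]]
    - [1,[0.023,0.016,0.007],[-1.6,5.3,-1.6]]

```text
clock: 0.93
tcp_pos: [0.3419, 0.438, 0.161]
orientation: [-1.679, 0.763, -1.157]
contact_force: [-0.0, 0.0, 0.2]
grip_width: 0.0852
```

jog_arm:
  motion:
    - [1,[0.021,0.016,0.009],[-1.7,5.2,-1.6]]
    - [1,[0.02,0.017,0.012],[-1.6,5.3,-1.6]]
    - [1,[0.018,0.016,0.014],[-1.7,5.3,-1.6]]
    - [1,[0.016,0.017,0.016],[-1.7,5.2,-1.5]]
    - [1,[0.015,0.017,0.018],[-1.6,5.3,-1.6]]
    - [1,[0.012,0.017,0.019],[-1.7,5.2,-1.6]]
    - [1,[0.0098,0.016,0.0212],[-1.6,5.3,-1.6]]
    - [1,[0,0,0],[0,0,0]]
    - [1,[0,0,0],[0,0,0]]

```text
clock: 1.68
tcp_pos: [0.459, 0.2885, 0.0992]
orientation: [-1.57, 1.156, -1.849]
contact_force: [-0.8, 0.8, -0.7]
grip_width: 0.0854
```

Run:
```python
from bench import r
from h import *
p,M=cur(r)
T=SM@rel(35); tp=SC-.005*SX+.026*Z
plan(p,M,tp,T,1,mm=25)
f=cap(r,'scene','1')
cv2.imwrite('pics/c7.png',cv2.resize(f['image'][130:330,260:480,::-1],None,fx=3,fy=3))
```

```text
t 1.68 p [0.459  0.2885 0.0992] q [-1.17  0.79  0.53  1.69 -0.05  1.27 -0.96] F [-0.8  0.8 -0.7] w 0.0854
rows 4 D 89 A 0
[[1,[0.0,0.022,0.0],[0.0,0.0,0.0]],[1,[0.0,0.022,-0.001],[0.0,-0.1,0.0]],[1,[-0.001,0.023,0.0],[0.1,0.0,0.1]],[1,[0.0002,0.0219,-0.0002],[0.0,-0.1,0.0]]]
```

View pics/c7.png

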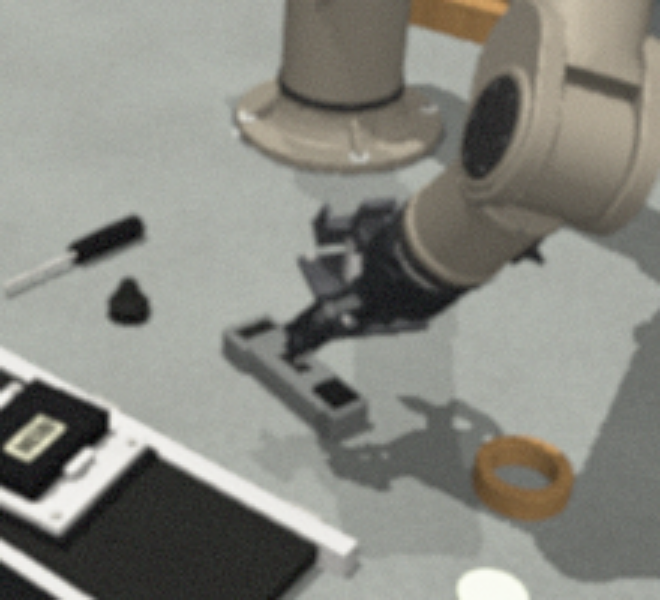

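jog_arm:
  motion:
    - [1,[0,0.022,0],[0,0,0]]
    - [1,[0,0.022,-0.001],[0,-0.1,0]]
    - [1,[-0.001,0.023,0],[0,0,0]]
    - [1,[0,0.022,0],[0,-0.1,0]]
    - [1,[0,0,0],[0,0,0]]
    - [1,[0,0,0],[0,0,0]]
  force: 40

```text
clock: 2.23
tcp_pos: [0.4412, 0.244, 0.0266]
orientation: [-1.574, 1.152, -1.84]
contact_force: [0.5, 0.5, 0.6]
grip_width: 0.0855
```

jog_arm:
  motion:
    - [0,[0,0,0],[0,0,0]]
    - [0,[0,0,0],[0,0,0]]
    - [0,[0,0,0],[0,0,0]]
    - [0,[0,0,0],[0,0,0]]
    - [0,[0,0,0],[0,0,0]]
    - [0,[0,0,0],[0,0,0]]
    - [0,[0,0,0],[0,0,0]]
    - [0,[0,0,0],[0,0,0]]
  force: 40

```text
clock: 2.9
tcp_pos: [0.4428, 0.2443, 0.0274]
orientation: [-1.57, 1.153, -1.841]
contact_force: [-0.5, 1.9, 6.3]
grip_width: 0.0414
```

Run:
```python
from bench import r
from h import *
p,M=cur(r)
f=cap(r,'scene','2')
cv2.imwrite('pics/c8.png',cv2.resize(f['image'][130:330,260:480,::-1],None,fx=3,fy=3))
```

```text
t 2.9 p [0.4428 0.2443 0.0274] q [-1.14  0.85  0.5   1.8  -0.06  1.09 -0.95] F [-0.5  1.9  6.3] w 0.0414
```

View pics/c8.png

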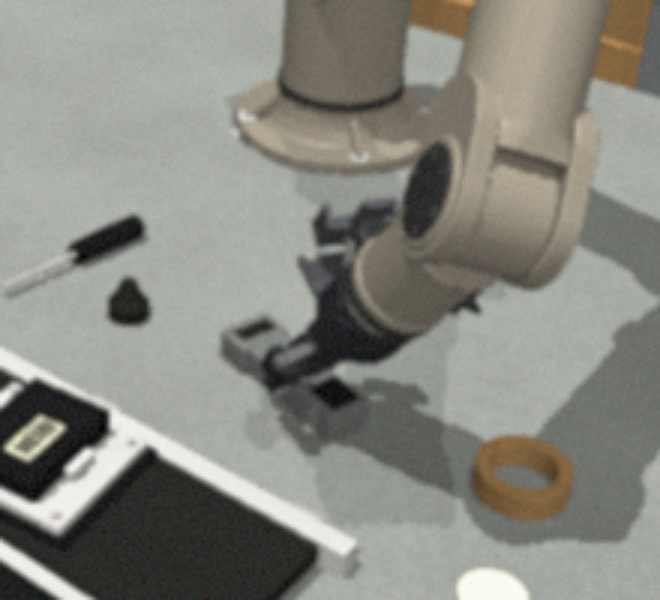

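```bash
cat >> h.py <<'E'
def grasp0(p,M):
    y=M[:,2].copy(); y[2]=0; y/=np.linalg.norm(y); x=np.cross(y,Z); S=np.c_[x,y,Z]
    so=p-(p-SC)@x*x*1.0-p[2]*Z   # origin on jaw centre line
    return M.T@(so-p), M.T@S     # scanner origin / axes in tool
def toolfor(so,S,g):
    M=S@g[1].T; return so-M@g[0], M
E
python3 - <<'E'
from bench import r
from h import *
p,M=cur(r,0)
g=grasp0(p,M); pickle.dump(g,open('g1.pkl','wb')); print(g[0], R.from_matrix(M.T@M).as_rotvec())
print('yaw', np.degrees(np.arctan2(*(M@g[1])[[1,0],0])))
p,M=plan(p,M,p+.12*Z,M,0,mm=30)
a,T=toolfor(PO+.07*PZ-.012*PX,PM,g); print(a,T[:,1])
p,M=plan(p,M,a+.03*Z,T,0,mm=33)
E
```

```text
[-8.67715187e-03  2.73498909e-02  3.61247924e-05] [0. 0. 0.]
yaw -107.39910862186592
rows 4 D 120 A 0
[[0,[0.017,-0.025,0.0],[0.0,0.0,0.0]],[0,[0.017,-0.024,0.0],[0.0,0.0,0.0]],[0,[0.017,-0.025,0.0],[0.0,0.0,0.0]],[0,[0.0175,-0.0245,-0.0002],[0.0,0.0,0.0]]]
[ 0.41325445 -0.28831981  0.1799871 ] [ 0.13901982  0.26047011 -0.95542075]
rows 17 D 537 A 53
[[0,[0.027,0.014,0.008],[-0.1,0.7,3.1]],[0,[0.028,0.013,0.008],[-0.1,0.6,3.0]],[0,[0.028,0.012,0.008],[-0.1,0.7,3.1]],[0,[0.029,0.009,0.009],[-0.1,0.6,3.0]],[0,[0.029,0.009,0.009],[-0.1,0.7,3.1]],[0,[0.029,0.006,0.009],[-0.1,0.6,3.0]],[0,[0.03,0.005,0.01],[-0.1,0.7,3.1]],[0,[0.03,0.004,0.01],[-0.1,0.6,3.0]],[0,[0.029,0.002,0.011],[-0.1,0.7,3.1]],[0,[0.03,0.0,0.011],[-0.1,0.6,3.0]]]
[[0,[0.03,-0.001,0.011],[-0.1,0.7,3.1]],[0,[0.029,-0.003,0.011],[-0.1,0.6,3.0]],[0,[0.029,-0.004,0.012],[-0.1,0.7,3.1]],[0,[0.029,-0.007,0.012],[-0.1,0.6,3.0]],[0,[0.028,-0.007,0.012],[-0.1,0.7,3.1]],[0,[0.027,-0.009,0.013],[-0.1,0.6,3.0]],[0,[0.0269,-0.0105,0.0131],[-0.1,0.7,3.1]]]
```

jog_arm:
  motion:
    - [0,[0.017,-0.025,0],[0,0,0]]
    - [0,[0.017,-0.024,0],[0,0,0]]
    - [0,[0.017,-0.025,0],[0,0,0]]
    - [0,[0.0175,-0.0245,0],[0,0,0]]

```text
clock: 3.28
tcp_pos: [0.4423, 0.2435, 0.1477]
orientation: [-1.572, 1.153, -1.841]
contact_force: [0.6, -0.1, -1.1]
grip_width: 0.0413
```

jog_arm:
  motion:
    - [0,[0.027,0.014,0.008],[-0.1,0.7,3.1]]
    - [0,[0.028,0.013,0.008],[-0.1,0.6,3.0]]
    - [0,[0.028,0.012,0.008],[-0.1,0.7,3.1]]
    - [0,[0.029,0.009,0.009],[-0.1,0.6,3.0]]
    - [0,[0.029,0.009,0.009],[-0.1,0.7,3.1]]
    - [0,[0.029,0.006,0.009],[-0.1,0.6,3.0]]
    - [0,[0.03,0.005,0.01],[-0.1,0.7,3.1]]
    - [0,[0.03,0.004,0.01],[-0.1,0.6,3.0]]
    - [0,[0.029,0.002,0.011],[-0.1,0.7,3.1]]
    - [0,[0.03,0,0.011],[-0.1,0.6,3.0]]

```text
clock: 4.12
tcp_pos: [0.425, -0.0713, 0.1845]
orientation: [-1.034, 1.469, -1.572]
contact_force: [1.0, 0.6, -2.1]
grip_width: 0.0411
```

jog_arm:
  motion:
    - [0,[0.03,-0.001,0.011],[-0.1,0.7,3.1]]
    - [0,[0.029,-0.003,0.011],[-0.1,0.6,3.0]]
    - [0,[0.029,-0.004,0.012],[-0.1,0.7,3.1]]
    - [0,[0.029,-0.007,0.012],[-0.1,0.6,3.0]]
    - [0,[0.028,-0.007,0.012],[-0.1,0.7,3.1]]
    - [0,[0.027,-0.009,0.013],[-0.1,0.6,3.0]]
    - [0,[0.027,-0.0105,0.013],[-0.1,0.7,3.1]]
    - [0,[0,0,0],[0,0,0]]
    - [0,[0,0,0],[0,0,0]]

```text
clock: 4.87
tcp_pos: [0.4107, -0.293, 0.2099]
orientation: [-0.661, 1.623, -1.358]
contact_force: [0.3, 0.6, -2.3]
grip_width: 0.0412
```

```bash
cat > see.py <<'E'
from h import *
def meas(tag,lo=(.33,-.4,.06),hi=(.58,-.1,.36)):
    pass
E
python3 - <<'E'
from bench import r
from h import *
p,M=cur(r)
g=pickle.load(open('g1.pkl','rb'))
f=cap(r,'scene','3');t=cap(r,'top','3')
cv2.imwrite('pics/c9.png',np.hstack([cv2.resize(f['image'][120:260,170:310,::-1],(400,400)),cv2.resize(t['image'][190:290,310:410,::-1],(400,400))]))
a,T=toolfor(PO+.003*PZ-.010*PX,PM,g); plan(p,M,a,T,0,mm=12)
E
```

```text
t 4.87 p [ 0.4107 -0.293   0.2099] q [ 0.09  0.35  0.73  2.01 -0.61  1.05  0.65] F [ 0.3  0.6 -2.3] w 0.0412
rows 8 D 92 A 1
[[0,[-0.004,0.011,0.0],[0.0,-0.1,0.0]],[0,[-0.004,0.011,0.0],[0.0,0.0,0.0]],[0,[-0.004,0.01,0.0],[0.0,-0.1,0.1]],[0,[-0.005,0.011,0.0],[-0.1,0.0,0.0]],[0,[-0.004,0.011,0.0],[0.0,-0.1,0.0]],[0,[-0.004,0.011,0.0],[0.0,0.0,0.0]],[0,[-0.004,0.01,0.0],[0.0,-0.1,0.1]],[0,[-0.0041,0.0112,-0.0001],[0.0,-0.1,0.0]]]
```

View pics/c9.png

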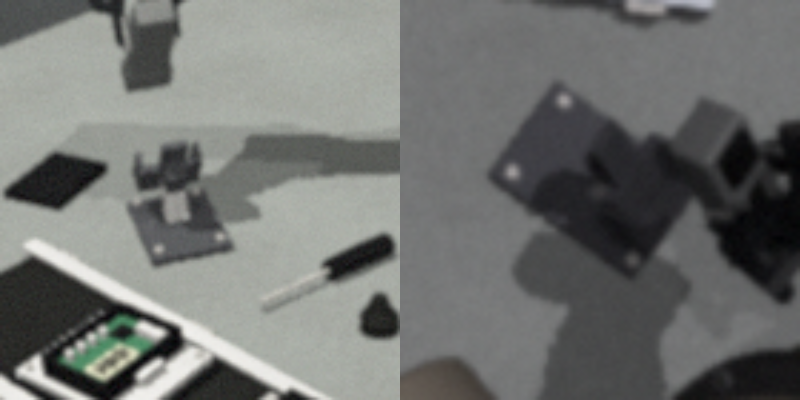

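jog_arm:
  motion:
    - [0,[-0.004,0.011,0],[0,-0.1,0]]
    - [0,[-0.004,0.011,0],[0,0,0]]
    - [0,[-0.004,0.01,0],[0,-0.1,0.1]]
    - [0,[-0.005,0.011,0],[-0.1,0,0]]
    - [0,[-0.004,0.011,0],[0,-0.1,0]]
    - [0,[0,0,0],[0,0,0]]

```text
clock: 5.47
tcp_pos: [0.4296, -0.2542, 0.1623]
orientation: [-0.67, 1.619, -1.34]
contact_force: [0.0, 0.2, -2.4]
grip_width: 0.0412
```

Run:
```python
from bench import r
from h import *
p,M=cur(r)
g=pickle.load(open('g1.pkl','rb'))
S=M@g[1]; so=p+M@g[0]; d=so-PO; print('est offset PX,RY,PZ',d@PX,d@RY,d@PZ)
f=cap(r,'scene','4');t=cap(r,'top','4')
cv2.imwrite('pics/c10.png',np.hstack([cv2.resize(f['image'][120:240,170:290,::-1],(400,400)),cv2.resize(t['image'][190:290,310:410,::-1],(400,400))]))
for n,F in(('scene',f),('top',t)):
    W=cloud(F).reshape(-1,3); L=(W-PO)@PM; k=(abs(L[:,0])<.1)&(abs(L[:,1])<.035)
    L=L[k]
    # top face points (expected z=30+offset)
    q=L[(abs(L[:,1])<.02)&(L[:,2]>.035)&(L[:,2]<.1)&(abs(L[:,0])<.09)]
    print(n,len(q))
    q2=L[(L[:,0]>.02)&(L[:,2]>.055)&(L[:,2]<.085)]
    if len(q2)>5: print('head', len(q2), np.percentile(q2,[2,50,98],axis=0).round(4).tolist())
a,T=toolfor(PO+.003*PZ-.010*PX,PM,g); plan(p,M,a,T,0,mm=11)
```

```text
t 5.47 p [ 0.4296 -0.2542  0.1623] q [ 0.06  0.41  0.67  2.07 -0.69  0.95  0.68] F [ 0.   0.2 -2.4] w 0.0412
est offset PX,RY,PZ -0.02141914923978375 -0.0020311066664920425 0.029285130542182788
scene 70
top 241
rows 3 D 29 A 1
[[0,[-0.002,0.009,0.001],[0.1,0.1,0.0]],[0,[-0.002,0.01,0.0],[0.2,0.2,-0.1]],[0,[-0.0016,0.0091,0.001],[0.1,0.1,0.0]]]
```

View pics/c10.png

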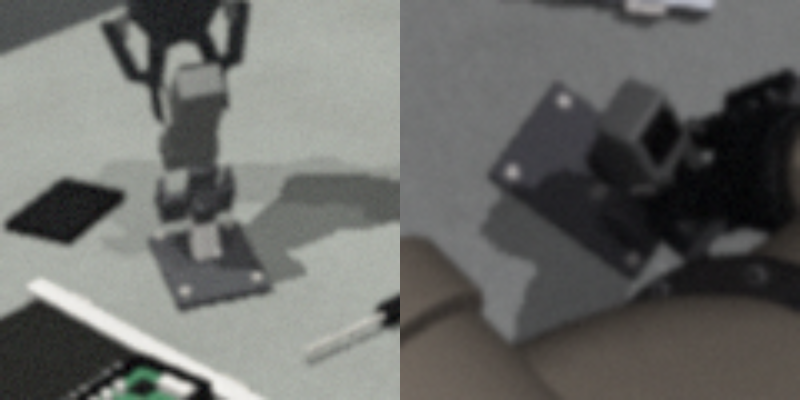

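Run:
```python
from h import *
for n in('scene','top'):
    W=cloud(ld(n,'4')).reshape(-1,3); L=(W-PO)@PM
    k=(L[:,0]<-.03)&(L[:,0]>-.12)&(abs(L[:,1])<.03)&(L[:,2]>.02)&(L[:,2]<.075); q=L[k]
    print(n,len(q),np.percentile(q,[1,10,50,90,99],axis=0).round(4).tolist())
    # tail end face
    e=q[q[:,0]<-.09]; print('tail face',len(e),np.median(e,axis=0).round(4),np.percentile(e[:,1],[3,97]).round(4),np.percentile(e[:,2],[3,97]).round(4))
```

```text
scene 347 [[-0.102, -0.02, 0.0267], [-0.0979, -0.015, 0.0285], [-0.0797, 0.0062, 0.0367], [-0.0386, 0.0237, 0.0578], [-0.0321, 0.0295, 0.0718]]
tail face 144 [-0.0959  0.0005  0.042 ] [-0.0194  0.0191] [0.0287 0.0591]
top 477 [[-0.0984, -0.0278, 0.0338], [-0.0965, -0.0214, 0.0399], [-0.0817, -0.0055, 0.0597], [-0.0395, 0.0167, 0.0675], [-0.0322, 0.0246, 0.0724]]
tail face 179 [-0.0956 -0.0021  0.0499] [-0.0206  0.0176] [0.034  0.0628]
```

jog_arm:
  motion:
    - [0,[-0.002,0.009,0.001],[0.1,0.1,0]]
    - [0,[-0.002,0.01,0],[0.2,0.2,-0.1]]
    - [0,[-0.0015,0.009,0.001],[0.1,0.1,0]]
    - [0,[0,0,0],[0,0,0]]
    - [0,[0,0,0],[0,0,0]]

```text
clock: 5.98
tcp_pos: [0.4373, -0.2461, 0.1388]
orientation: [-0.661, 1.618, -1.354]
contact_force: [0.2, -0.7, -0.5]
grip_width: 0.0412
```

Run:
```python
from bench import r
from h import *
p,M=cur(r)
g=pickle.load(open('g1.pkl','rb'))
d=p+M@g[0]-PO; print('est offset PX,RY,PZ',d@PX,d@RY,d@PZ)
```

```text
t 5.98 p [ 0.4373 -0.2461  0.1388] q [ 0.06  0.44  0.64  2.09 -0.74  0.89  0.7 ] F [ 0.2 -0.7 -0.5] w 0.0412
est offset PX,RY,PZ -0.00941554911408936 0.0012960762094070145 0.00629892284601151
```

jog_arm:
  motion:
    - [0.7,[0,0,0],[0,0,0]]
    - [0.8,[0,0,0],[0,0,0]]
    - [1,[0,0,0],[0,0,0]]
    - [1,[0,0,0],[0,0,0]]
    - [1,[0,0,0],[0,0,0]]
    - [1,[0,0,0],[0,0,0]]
    - [1,[0,0,0],[0,0,0]]

```text
clock: 6.57
tcp_pos: [0.4377, -0.2465, 0.1395]
orientation: [-0.66, 1.617, -1.355]
contact_force: [0.3, 0.3, 0.4]
grip_width: 0.0855
```

```bash
cat > park.py <<'E'
from bench import r
from h import *
import sys
tag=sys.argv[1]
p,M=cur(r)
f=cap(r,'scene',tag);t=cap(r,'top',tag)
cv2.imwrite(f'pics/p{tag}.png',np.hstack([cv2.resize(f['image'][120:240,170:290,::-1],(400,400)),cv2.resize(t['image'][190:290,310:410,::-1],(400,400))]))
for n,F in(('scene',f),('top',t)):
    W=cloud(F).reshape(-1,3); L=(W-PO)@PM
    e=L[(L[:,0]<-.055)&(L[:,0]>-.105)&(abs(L[:,1])<.022)&(L[:,2]>.0)&(L[:,2]<.03)]
    if len(e)>5: print(n,'tail end (want -.075,0,.015)',len(e),np.median(e,axis=0).round(4),np.percentile(e[:,1],[3,97]).round(4))
    e=L[(L[:,0]<.07)&(L[:,0]>-.07)&(abs(L[:,1])<.018)&(L[:,2]>.02)&(L[:,2]<.045)]
    if len(e)>20:
        c=np.linalg.lstsq(np.c_[e[:,0],e[:,0]*0+1],e[:,2],rcond=None)[0]; print(n,'top',len(e),'slope deg',np.degrees(c[0]).round(2),'z0',c[1].round(4))
E
python3 park.py 5
```

```text
t 6.57 p [ 0.4377 -0.2465  0.1395] q [ 0.06  0.44  0.64  2.09 -0.74  0.89  0.7 ] F [0.3 0.3 0.4] w 0.0855
scene tail end (want -.075,0,.015) 118 [-0.076   0.0035  0.0126] [-0.0158  0.0211]
top tail end (want -.075,0,.015) 195 [-0.0752 -0.0019  0.0186] [-0.0179  0.0208]
top top 226 slope deg -3.07 z0 0.0285
```

View pics/p5.png

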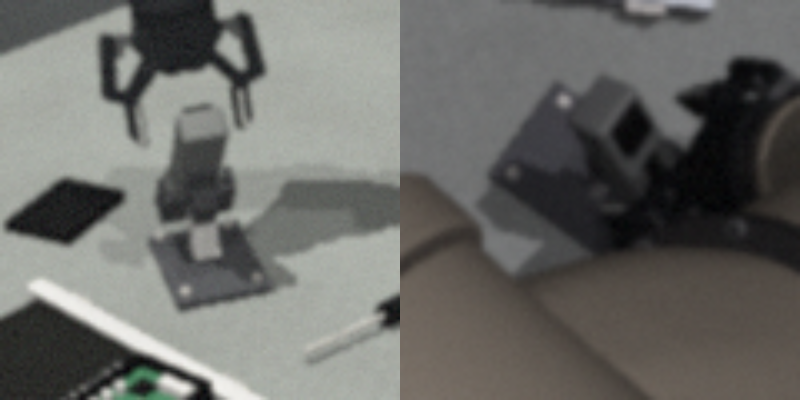

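Run:
```python
from bench import r
from h import *
p,M=cur(r,0)
T=mk(PX,PZ); tp=PO-.051*PX+.017*PZ
pre=tp-.11*PX; print('pre',pre,'tp',tp)
p1,M1=plan(p,M,p-.10*M[:,1],M,1,mm=30)
rv=R.from_matrix(M1.T@T).as_rotvec(); print(np.degrees(rv))
H=M1@R.from_rotvec(rv*.5).as_matrix()
p2,M2=plan(p1,M1,np.array([.46,-.21,.33]),H,1)
plan(p2,M2,pre,T,1)
```

```text
pre [ 0.48430293 -0.15636845  0.24120186] tp [ 0.45219637 -0.21599681  0.15452068]
rows 4 D 100 A 0
[[1,[0.0,-0.025,0.0],[0.0,0.0,0.0]],[1,[0.0,-0.025,0.0],[0.0,0.0,0.0]],[1,[0.0,-0.025,0.0],[0.0,0.0,0.0]],[1,[0.0,-0.025,0.0],[0.0,0.0,0.0]]]
[ 42.82841225  82.15495525 -43.08181548]
rows 9 D 119 A 51
[[1,[-0.011,-0.008,0.0],[2.4,4.6,-2.4]],[1,[-0.01,-0.008,0.0],[2.4,4.5,-2.4]],[1,[-0.01,-0.008,-0.001],[2.3,4.6,-2.4]],[1,[-0.01,-0.01,-0.001],[2.4,4.6,-2.4]],[1,[-0.009,-0.009,-0.001],[2.4,4.5,-2.4]],[1,[-0.009,-0.01,-0.002],[2.4,4.6,-2.4]],[1,[-0.008,-0.01,-0.002],[2.3,4.6,-2.4]],[1,[-0.007,-0.011,-0.002],[2.4,4.5,-2.3]],[1,[-0.0069,-0.0113,-0.0023],[2.4,4.6,-2.4]]]
rows 9 D 107 A 51
[[1,[-0.004,0.008,-0.007],[2.4,4.6,-2.4]],[1,[-0.004,0.008,-0.008],[2.4,4.5,-2.4]],[1,[-0.004,0.007,-0.009],[2.3,4.6,-2.4]],[1,[-0.003,0.007,-0.009],[2.4,4.5,-2.4]],[1,[-0.003,0.006,-0.01],[2.4,4.6,-2.4]],[1,[-0.002,0.006,-0.01],[2.4,4.6,-2.4]],[1,[-0.002,0.005,-0.011],[2.4,4.5,-2.4]],[1,[-0.001,0.005,-0.01],[2.3,4.6,-2.4]],[1,[0.0001,0.0041,-0.0114],[2.4,4.6,-2.4]]]
```

jog_arm:
  motion:
    - [1,[0,-0.02,0],[0,0,0]]
    - [1,[0,-0.03,0],[0,0,0]]
    - [1,[0,-0.03,0],[0,0,0]]
    - [1,[0,-0.02,0],[0,0,0]]

```text
clock: 7.0
tcp_pos: [0.4232, -0.2736, 0.2373]
orientation: [-0.659, 1.616, -1.358]
contact_force: [0.7, -0.1, -0.0]
grip_width: 0.0854
```

jog_arm:
  motion:
    - [1,[-0.011,-0.008,0],[2.4,4.6,-2.4]]
    - [1,[-0.01,-0.008,0],[2.4,4.5,-2.4]]
    - [1,[-0.01,-0.008,-0.001],[2.3,4.6,-2.4]]
    - [1,[-0.01,-0.01,-0.001],[2.4,4.6,-2.4]]
    - [1,[-0.009,-0.009,-0.001],[2.4,4.5,-2.4]]
    - [1,[-0.009,-0.01,-0.002],[2.4,4.6,-2.4]]
    - [1,[-0.008,-0.01,-0.002],[2.3,4.6,-2.4]]
    - [1,[-0.007,-0.011,-0.002],[2.4,4.5,-2.3]]
    - [1,[-0.007,-0.0115,-0.0025],[2.4,4.6,-2.4]]

```text
clock: 7.75
tcp_pos: [0.4528, -0.2164, 0.3205]
orientation: [-0.317, 1.744, -2.19]
contact_force: [0.4, 0.3, 0.2]
grip_width: 0.0854
```

jog_arm:
  motion:
    - [1,[-0.004,0.008,-0.007],[2.4,4.6,-2.4]]
    - [1,[-0.004,0.008,-0.008],[2.4,4.5,-2.4]]
    - [1,[-0.004,0.007,-0.009],[2.3,4.6,-2.4]]
    - [1,[-0.003,0.007,-0.009],[2.4,4.5,-2.4]]
    - [1,[-0.003,0.006,-0.01],[2.4,4.6,-2.4]]
    - [1,[-0.002,0.006,-0.01],[2.4,4.6,-2.4]]
    - [1,[-0.002,0.005,-0.011],[2.4,4.5,-2.4]]
    - [1,[-0.001,0.005,-0.01],[2.3,4.6,-2.4]]
    - [1,[0,0.004,-0.0115],[2.4,4.6,-2.4]]
    - [1,[0,0,0],[0,0,0]]

```text
clock: 8.58
tcp_pos: [0.4738, -0.1536, 0.231]
orientation: [-0.226, -1.261, 2.457]
contact_force: [0.0, 1.0, 0.1]
grip_width: 0.0854
```

```bash
python3 park.py 6
python3 - <<'E'
from bench import r
from h import *
p,M=cur(r,0)
T=mk(PX,PZ); tp=PO-.051*PX+.017*PZ
print((M.T@(tp-p)).round(4)); plan(p,M,tp,T,1,mm=18)
E
```

```text
t 8.58 p [ 0.4738 -0.1536  0.231 ] q [-0.73  0.46  0.77  1.97  0.29  1.11 -2.09] F [0.  1.  0.1] w 0.0854
scene tail end (want -.075,0,.015) 118 [-0.0758  0.0034  0.0133] [-0.0154  0.0207]
top tail end (want -.075,0,.015) 170 [-0.0753 -0.0038  0.0204] [-0.0181  0.0198]
top top 370 slope deg -1.5 z0 0.0296
[-0.0064  0.1004  0.0045]
rows 6 D 101 A 6
[[1,[-0.001,0.017,0.001],[0.4,0.8,-0.3]],[1,[-0.001,0.016,0.0],[0.3,0.9,-0.4]],[1,[-0.002,0.017,0.001],[0.4,0.8,-0.3]],[1,[-0.001,0.017,0.0],[0.4,0.8,-0.4]],[1,[-0.001,0.017,0.001],[0.3,0.9,-0.3]],[1,[-0.002,0.0163,-0.0003],[0.4,0.8,-0.3]]]
```

View pics/p6.png

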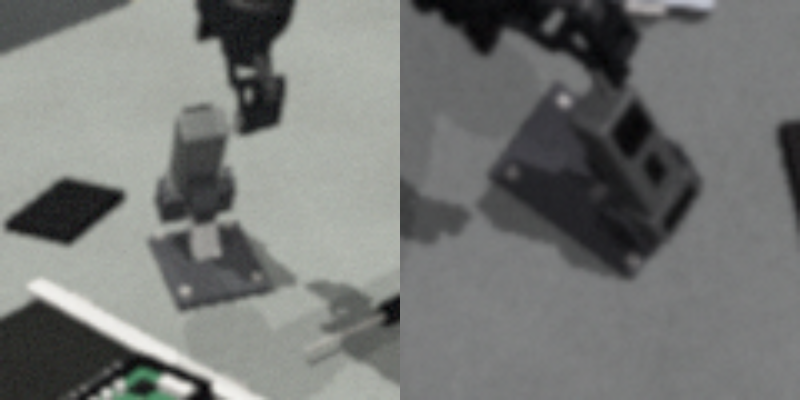

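Run:
```python
from bench import r
from h import *
p,M=cur(r,0)
T=mk(PX,PZ); tp=PO-.051*PX+.017*PZ
p,M=plan(p,M,tp-.1*PX,T,1,dg=3)
plan(p,M,tp,T,1,mm=18)
```

```text
rows 2 D 10 A 6
[[1,[-0.005,0.0,0.0],[1.1,2.5,-1.0]],[1,[-0.0052,0.0005,0.0007],[1.1,2.5,-1.0]]]
rows 6 D 100 A 0
[[1,[0.0,0.017,0.0],[0.0,0.0,0.0]],[1,[0.0,0.016,0.0],[0.0,0.0,0.0]],[1,[0.0,0.017,0.0],[0.0,0.0,0.0]],[1,[0.0,0.017,0.0],[0.0,0.0,0.0]],[1,[0.0,0.016,0.0],[0.0,0.0,0.0]],[1,[0.0001,0.017,-0.0001],[0.0,0.0,0.0]]]
```

jog_arm:
  motion:
    - [1,[-0.005,0,0],[1.1,2.5,-1]]
    - [1,[-0.005,0.0005,0.0005],[1.1,2.5,-1]]
    - [1,[0,0,0],[0,0,0]]
    - [1,[0,0.017,0],[0,0,0]]
    - [1,[0,0.017,0],[0,0,0]]
    - [1,[0,0.016,0],[0,0,0]]
    - [1,[0,0,0],[0,0,0]]

```text
clock: 9.27
tcp_pos: [0.4634, -0.1906, 0.1936]
orientation: [-0.298, -1.175, 2.406]
contact_force: [-1.0, 0.8, 0.6]
grip_width: 0.0856
```

```bash
python3 park.py 7
python3 - <<'E'
from bench import r
from h import *
p,M=cur(r,0)
T=mk(PX,PZ); tp=PO-.051*PX+.017*PZ
plan(p,M,tp,T,1,mm=18)
E
```

```text
t 9.27 p [ 0.4634 -0.1906  0.1936] q [-0.66  0.55  0.78  1.99  0.26  1.04 -2.14] F [-1.   0.8  0.6] w 0.0856
scene tail end (want -.075,0,.015) 76 [-0.0756  0.0102  0.0122] [-0.0012  0.0212]
top tail end (want -.075,0,.015) 149 [-0.0749 -0.0078  0.0177] [-0.0184  0.0106]
top top 333 slope deg -0.95 z0 0.0294
rows 3 D 50 A 0
[[1,[0.0,0.017,0.0],[0.0,-0.1,0.0]],[1,[0.0,0.017,-0.001],[0.1,0.0,0.0]],[1,[-0.0006,0.0164,0.0001],[0.0,-0.1,0.0]]]
```

View pics/p7.png

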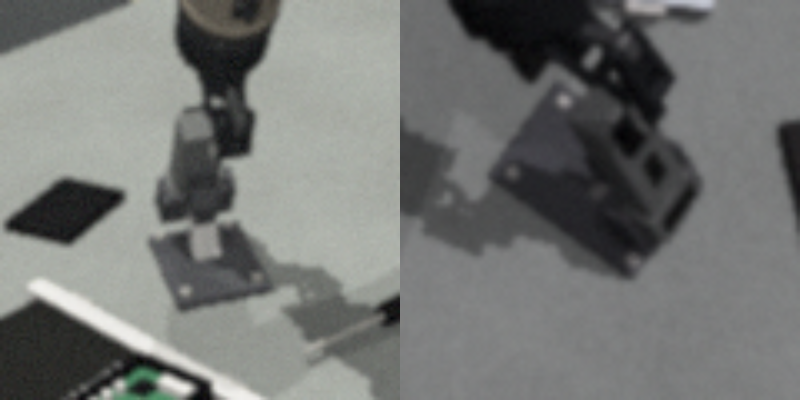

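Run:
```python
from bench import r
from h import *
p,M=cur(r,0); print('TCP in parked frame',(p-PO)@PM)
for n in('scene','top'):
    W=cloud(ld(n,'7')).reshape(-1,3); L=(W-PO)@PM
    for zl,zh in((-.06,-.012),(.045,.095)):
        e=L[(L[:,0]<-.05)&(L[:,0]>-.11)&(abs(L[:,1])<.05)&(L[:,2]>zl)&(L[:,2]<zh)]
        if len(e)>3: print(n,zl,len(e),np.percentile(e,[2,50,98],axis=0).round(3).tolist())
```

```text
TCP in parked frame [-0.10136856 -0.00056378  0.01798464]
scene -0.06 7 [[-0.108, 0.006, -0.036], [-0.105, 0.007, -0.03], [-0.096, 0.01, -0.028]]
top -0.06 27 [[-0.11, -0.012, -0.028], [-0.105, -0.004, -0.024], [-0.095, 0.006, -0.021]]
top 0.045 17 [[-0.11, -0.012, 0.063], [-0.106, -0.008, 0.07], [-0.099, 0.005, 0.076]]
```

jog_arm:
  motion:
    - [1,[0,0.017,0],[0,-0.1,0]]
    - [1,[0,0.017,-0.0005],[0.1,0,0]]
    - [1,[-0.0005,0.016,0],[0,0,0]]
    - [1,[0,0,0],[0,0,0]]
    - [1,[0,0,0],[0,0,0]]

```text
clock: 9.78
tcp_pos: [0.453, -0.2154, 0.155]
orientation: [-0.298, -1.175, 2.41]
contact_force: [-0.2, 0.4, 0.0]
grip_width: 0.0853
```

jog_arm:
  motion:
    - [0,[0,0,0],[0,0,0]]
    - [0,[0,0,0],[0,0,0]]
    - [0,[0,0,0],[0,0,0]]
    - [0,[0,0,0],[0,0,0]]
    - [0,[0,0,0],[0,0,0]]
    - [0,[0,0,0],[0,0,0]]
    - [0,[0,0,0],[0,0,0]]
    - [0,[0,0,0],[0,0,0]]
    - [0,[0,0,0],[0,0,0]]
  force: 60

```text
clock: 10.53
tcp_pos: [0.454, -0.2148, 0.1544]
orientation: [-0.299, -1.176, 2.412]
contact_force: [2.9, 5.1, 5.0]
grip_width: 0.031
```

```bash
python3 park.py 8
python3 - <<'E'
from bench import r
from h import *
p,M=cur(r,0); print('TCP in parked frame',(p-PO)@PM)
E
```

```text
t 10.53 p [ 0.454  -0.2148  0.1544] q [-0.6   0.61  0.76  2.03  0.26  0.92 -2.13] F [2.9 5.1 5. ] w 0.031
scene tail end (want -.075,0,.015) 35 [-0.0746  0.0183  0.0101] [0.0122 0.0215]
top tail end (want -.075,0,.015) 84 [-0.0745 -0.0135  0.0158] [-0.0181 -0.004 ]
top top 307 slope deg -2.04 z0 0.0304
TCP in parked frame [-0.05209007  0.00102028  0.01548676]
```

View pics/p8.png

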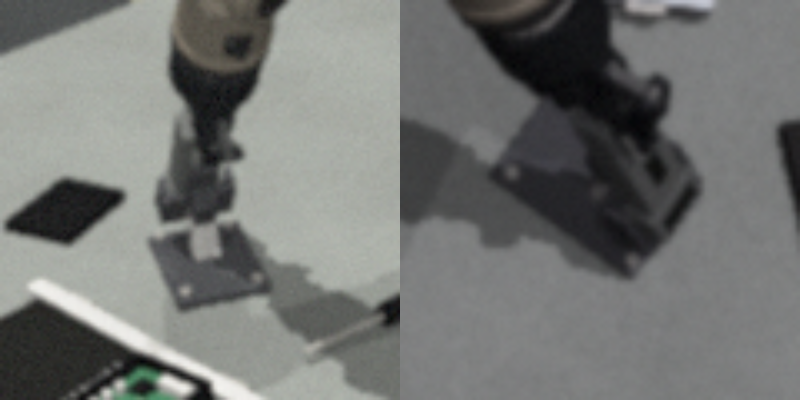

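```bash
cat >> h.py <<'E'
LAB=np.array([.6855,.160,.0665]); LA=np.radians(6.5)
ly=np.array([np.cos(LA),np.sin(LA),0]); VM=np.c_[-Z,ly,np.cross(-Z,ly)]
def scanO(h): return LAB+h*Z-.075*VM[:,0]-.015*VM[:,2]
E
python3 - <<'E'
from bench import r
from h import *
p,M=cur(r,0)
g=(M.T@(PO-p),M.T@PM); pickle.dump(g,open('g2.pkl','wb')); print(g)
p1,M1=plan(p,M,p+.04*PZ-.006*PX,M,0,mm=12)
p1,M1=plan(p1,M1,p1+.10*Z,M1,0,mm=33)
a,T=toolfor(scanO(.13),VM,g); print(a,T[:,1])
plan(p1,M1,a,T,0,mm=33,dg=5)
E
```

```text
(array([ 0.00112954,  0.05209592, -0.01545948]), array([[ 1.73354420e-03, -9.99997748e-01, -1.22461049e-03],
       [ 9.99998373e-01,  1.73415452e-03, -4.97490377e-04],
       [ 4.99612920e-04, -1.22374607e-03,  9.99999126e-01]]))
rows 4 D 40 A 0
[[0,[0.0,-0.002,0.01],[0.0,0.0,0.0]],[0,[0.0,-0.001,0.01],[0.0,0.0,0.0]],[0,[0.0,-0.002,0.01],[0.0,0.0,0.0]],[0,[-0.0001,-0.001,0.01],[0.0,0.0,0.0]]]
rows 4 D 100 A 0
[[0,[0.0,-0.02,0.015],[0.0,0.0,0.0]],[0,[0.0,-0.019,0.016],[0.0,0.0,0.0]],[0,[0.0,-0.02,0.015],[0.0,0.0,0.0]],[0,[-0.0002,-0.0198,0.0155],[0.0,0.0,0.0]]]
[0.68656883 0.15963187 0.32359007] [ 1.66668961e-03  6.90604301e-04 -9.99998373e-01]
rows 15 D 470 A 51
[[0,[-0.002,-0.021,-0.023],[-2.5,-2.2,0.8]],[0,[-0.003,-0.021,-0.024],[-2.4,-2.3,0.7]],[0,[-0.004,-0.019,-0.024],[-2.5,-2.2,0.8]],[0,[-0.005,-0.018,-0.025],[-2.4,-2.2,0.8]],[0,[-0.007,-0.017,-0.026],[-2.5,-2.2,0.7]],[0,[-0.008,-0.015,-0.026],[-2.5,-2.3,0.8]],[0,[-0.009,-0.015,-0.026],[-2.4,-2.2,0.8]],[0,[-0.01,-0.013,-0.027],[-2.5,-2.2,0.7]],[0,[-0.012,-0.012,-0.026],[-2.4,-2.3,0.8]],[0,[-0.013,-0.01,-0.027],[-2.5,-2.2,0.7]]]
[[0,[-0.013,-0.01,-0.026],[-2.4,-2.2,0.8]],[0,[-0.015,-0.007,-0.027],[-2.5,-2.3,0.8]],[0,[-0.016,-0.007,-0.026],[-2.5,-2.2,0.7]],[0,[-0.018,-0.005,-0.026],[-2.4,-2.2,0.8]],[0,[-0.0179,-0.0043,-0.0247],[-2.5,-2.2,0.8]]]
```

jog_arm:
  motion:
    - [0,[0,-0.002,0.01],[0,0,0]]
    - [0,[0,-0.001,0.01],[0,0,0]]
    - [0,[0,-0.002,0.01],[0,0,0]]
    - [0,[0,-0.001,0.01],[0,0,0]]
    - [0,[0,-0.02,0.015],[0,0,0]]
    - [0,[0,-0.019,0.016],[0,0,0]]
    - [0,[0,-0.02,0.015],[0,0,0]]
    - [0,[0,-0.02,0.0155],[0,0,0]]
    - [0,[0,0,0],[0,0,0]]

```text
clock: 11.38
tcp_pos: [0.4402, -0.2418, 0.2877]
orientation: [-0.307, -1.176, 2.409]
contact_force: [1.2, -0.5, -2.5]
grip_width: 0.0303
```

Run:
```python
from bench import r
from h import *
p,M=cur(r)
g=pickle.load(open('g2.pkl','rb'))
f=cap(r,'scene','9');t=cap(r,'top','9')
cv2.imwrite('pics/c11.png',np.hstack([cv2.resize(f['image'][60:240,150:330,::-1],(400,400)),cv2.resize(t['image'][150:290,270:410,::-1],(400,400))]))
so=p+M@g[0];S=M@g[1]
for n,F in(('scene',f),('top',t)):
    W=cloud(F).reshape(-1,3); L=(W-so)@S
    e=L[(L[:,0]<.075)&(L[:,0]>-.02)&(abs(L[:,1])<.016)&(L[:,2]>.018)&(L[:,2]<.042)]
    if len(e)>20:
        c=np.linalg.lstsq(np.c_[e[:,:2],e[:,0]*0+1],e[:,2],rcond=None)[0]; print(n,'top',len(e),'slope x,y deg',np.degrees(c[:2]).round(2),'z0',c[2].round(4))
    e=L[(L[:,0]<.09)&(L[:,0]>-.02)&(abs(L[:,1])<.035)&(L[:,2]>-.006)&(L[:,2]<.036)]
    if len(e)>20: print(n,np.percentile(e,[1,99],axis=0).round(4).tolist()); h=e[e[:,0]>.045];b=e[e[:,0]<.03]; print('head y',np.percentile(h[:,1],[2,98]),'body y',np.percentile(b[:,1],[2,98]))
```

```text
t 11.38 p [ 0.4402 -0.2418  0.2877] q [-0.67  0.38  0.89  1.96  0.37  1.16 -2.05] F [ 1.2 -0.5 -2.5] w 0.0303
scene [[-0.0188, -0.0209, -0.0044], [0.0695, 0.0288, 0.0239]]
head y [-0.0204398   0.02888061] body y [-0.01587558  0.02443345]
top top 225 slope x,y deg [-0.42  0.55] z0 0.028
top [[-0.0184, -0.0253, -0.0001], [0.0696, 0.0235, 0.0295]]
head y [-0.02526268  0.02332639] body y [-0.01963403  0.01894214]
```

View pics/c11.png

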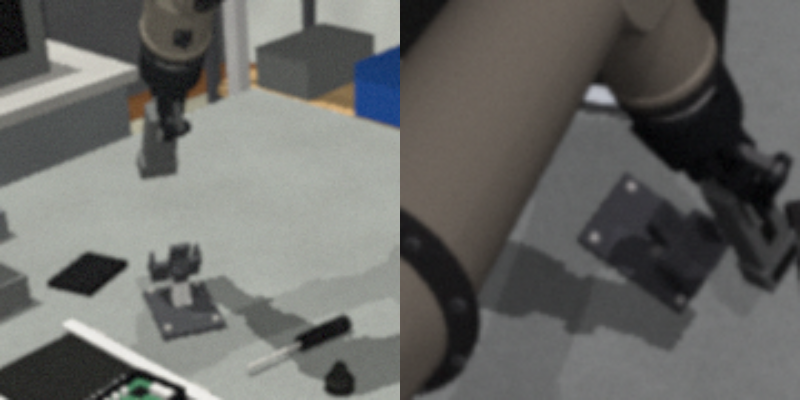

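jog_arm:
  motion:
    - [0,[-0.002,-0.021,-0.023],[-2.5,-2.2,0.8]]
    - [0,[-0.003,-0.021,-0.024],[-2.4,-2.3,0.7]]
    - [0,[-0.004,-0.019,-0.024],[-2.5,-2.2,0.8]]
    - [0,[-0.005,-0.018,-0.025],[-2.4,-2.2,0.8]]
    - [0,[-0.007,-0.017,-0.026],[-2.5,-2.2,0.7]]
    - [0,[-0.008,-0.015,-0.026],[-2.5,-2.3,0.8]]
    - [0,[-0.009,-0.015,-0.026],[-2.4,-2.2,0.8]]
    - [0,[-0.01,-0.013,-0.027],[-2.5,-2.2,0.7]]
    - [0,[-0.012,-0.012,-0.026],[-2.4,-2.3,0.8]]
    - [0,[-0.013,-0.01,-0.027],[-2.5,-2.2,0.7]]

```text
clock: 12.32
tcp_pos: [0.604, 0.0268, 0.308]
orientation: [-0.026, -1.906, 2.371]
contact_force: [0.4, -0.3, -2.0]
grip_width: 0.0306
```

jog_arm:
  motion:
    - [0,[-0.013,-0.01,-0.026],[-2.4,-2.2,0.8]]
    - [0,[-0.015,-0.007,-0.027],[-2.5,-2.3,0.8]]
    - [0,[-0.016,-0.007,-0.026],[-2.5,-2.2,0.7]]
    - [0,[-0.018,-0.005,-0.026],[-2.4,-2.2,0.8]]
    - [0,[-0.018,-0.0045,-0.0245],[-2.5,-2.2,0.8]]
    - [0,[0,0,0],[0,0,0]]
    - [0,[0,0,0],[0,0,0]]
    - [0,[0,0,0],[0,0,0]]

```text
clock: 12.98
tcp_pos: [0.6852, 0.157, 0.3212]
orientation: [-0.121, 2.165, -2.169]
contact_force: [0.8, -0.0, -1.7]
grip_width: 0.0304
```

```bash
cat > aim.py <<'E'
from bench import r
from h import *
import sys
tag=sys.argv[1]
p,M=cur(r)
g=pickle.load(open('g2.pkl','rb'))
f=cap(r,'scene',tag);t=cap(r,'top',tag)
cv2.imwrite(f'pics/a{tag}.png',np.hstack([cv2.resize(f['image'][150:330,180:360,::-1],(400,400)),cv2.resize(t['image'][70:210,180:320,::-1],(400,400))]))
so=p+M@g[0];S=M@g[1]; w=so+.075*S[:,0]+.015*S[:,2]; print('window',w,'to label',(LAB-w)@S,'tilt',np.degrees(np.arccos(-S[2,0])))
for n,F in(('scene',f),('top',t)):
    W=cloud(F).reshape(-1,3); L=(W-so)@S
    e=L[(L[:,0]<.095)&(L[:,0]>-.02)&(abs(L[:,1])<.04)&(L[:,2]>-.012)&(L[:,2]<.042)]
    print(n,len(e))
    if len(e)>20: print(np.percentile(e,[1,99],axis=0).round(4).tolist()); h=e[e[:,0]>.045];b=e[e[:,0]<.03]; print('head y',np.percentile(h[:,1],[2,98]).round(4),'body y',np.percentile(b[:,1],[2,98]).round(4),'z',np.percentile(e[:,2],[2,98]).round(4))
E
python3 aim.py 10
python3 - <<'E'
from bench import r
from h import *
p,M=cur(r,0); g=pickle.load(open('g2.pkl','rb'))
a,T=toolfor(scanO(.075),VM,g); plan(p,M,a,T,0,mm=11,dg=4)
E
```

```text
t 12.98 p [0.6852 0.157  0.3212] q [-0.63  0.51  0.48  1.42 -0.23  1.28 -1.59] F [ 0.8 -0.  -1.7] w 0.0304
window [0.68359017 0.15705874 0.19406842] to label [ 0.12754951  0.00283494 -0.00301398] tilt 0.3072586754154154
scene 847
[[-0.0189, -0.0187, -0.0027], [0.0704, 0.0299, 0.0267]]
head y [-0.0194  0.0298] body y [-0.0146  0.0252] z [-0.0024  0.0262]
top 213
[[-0.0185, -0.0255, 0.0021], [0.066, 0.0174, 0.0305]]
head y [-0.0256  0.0171] body y [-0.0198  0.0034] z [0.0034 0.0304]
rows 5 D 54 A 0
[[0,[0.0,0.011,-0.001],[0.0,0.0,0.0]],[0,[-0.001,0.01,0.0],[0.0,-0.1,0.1]],[0,[0.0,0.011,-0.001],[-0.1,0.0,0.0]],[0,[0.0,0.011,0.0],[0.0,-0.1,0.1]],[0,[-0.0005,0.0105,-0.0005],[0.0,0.0,0.0]]]
```

View pics/a10.png

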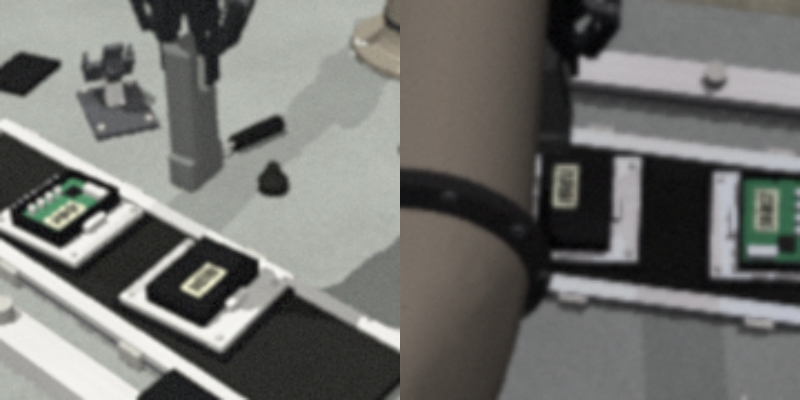

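jog_arm:
  motion:
    - [0,[0,0.011,-0.001],[0,0,0]]
    - [0,[-0.001,0.01,0],[0,-0.1,0.1]]
    - [0,[0,0.011,-0.001],[0,0,0]]
    - [0,[0,0.011,0],[0,-0.1,0.1]]
    - [0,[-0.0005,0.0105,-0.0005],[0,0,0]]
    - [0,[0,0,0],[0,0,0]]
    - [0,[0,0,0],[0,0,0]]

```text
clock: 13.67
tcp_pos: [0.6868, 0.1614, 0.2684]
orientation: [-0.121, 2.162, -2.162]
contact_force: [0.8, -0.3, -2.4]
grip_width: 0.0302
```

```bash
python3 aim.py 11
cat > wire.py <<'E'
from h import *
import sys
def proj(f,P):
    Mc=R.from_rotvec(f['orientation']).as_matrix(); c=(P-f['xyz'])@Mc; return np.c_[c[:,0]/c[:,2]*f['fx']+f['cx'],c[:,1]/c[:,2]*f['fy']+f['cy']]
def wire(f,so,S,x0,y0,w,h,s,out):
    im=cv2.resize(np.ascontiguousarray(f['image'][y0:y0+h,x0:x0+w,::-1]),None,fx=s,fy=s,interpolation=cv2.INTER_CUBIC)
    def box(a,b,y):
        C=np.array([[x,yy,z] for x in(a,b) for yy in(-y,y) for z in(0,.03)])
        q=proj(f,so+C@S.T); q=((q+.5-[x0,y0])*s).astype(int)
        for i in range(8):
            for j in(1,2,4):
                if not i&j: cv2.line(im,tuple(map(int,q[i])),tuple(map(int,q[i|j])),(0,255,0),1)
    box(-.075,.039,.021);box(.039,.075,.026)
    w0=so+S@[.075,0,.015]; L=np.array([w0,w0+.075*S[:,0],LAB]); q=((proj(f,L)+.5-[x0,y0])*s).astype(int)
    cv2.line(im,tuple(map(int,q[0])),tuple(map(int,q[1])),(0,0,255),1); cv2.circle(im,tuple(map(int,q[2])),4,(255,0,255),1)
    cv2.imwrite(out,im)
E
python3 - <<'E'
from bench import r
from h import *; from wire import *
p,M=cur(r,0); g=pickle.load(open('g2.pkl','rb'));so=p+M@g[0];S=M@g[1]
wire(ld('scene','11'),so,S,220,150,120,160,5,'pics/w11.png')
wire(ld('top','11'),so,S,190,70,100,90,6,'pics/w12.png')
E
```

```text
t 13.67 p [0.6868 0.1614 0.2684] q [-0.62  0.55  0.46  1.48 -0.25  1.18 -1.58] F [ 0.8 -0.3 -2.4] w 0.0302
window [0.68577802 0.16174143 0.14132293] to label [ 0.07482375 -0.00049195  0.00165687] tilt 0.03389043459235947
scene 786
[[-0.019, -0.0184, -0.0027], [0.0693, 0.0297, 0.0272]]
head y [-0.0184  0.0299] body y [-0.0143  0.0253] z [-0.0024  0.0261]
top 204
[[-0.0183, -0.0249, 0.0006], [0.0663, 0.019, 0.0305]]
head y [-0.0247 -0.001 ] body y [-0.0192  0.0034] z [0.0011 0.0303]
```

View pics/w11.png

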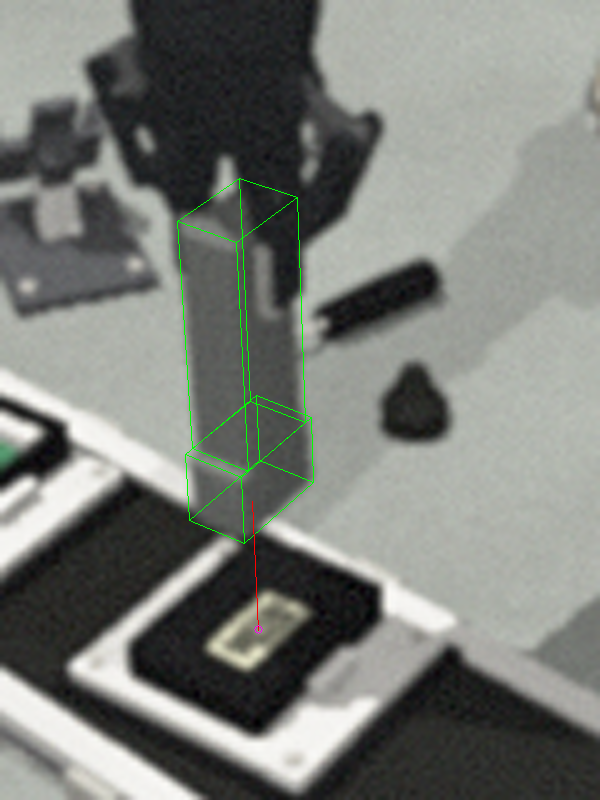

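View pics/w12.png

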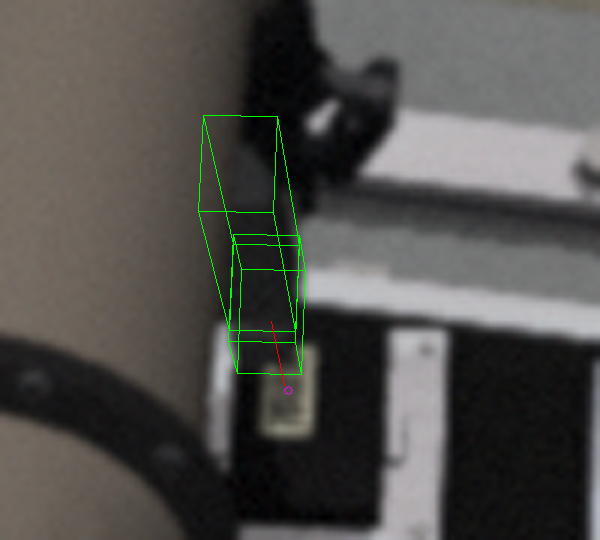

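jog_arm:
  motion:
    - [0,[0,0,0],[0,0,0]]
    - [0,[0,0,0],[0,0,0]]
    - [0,[0,0,0],[0,0,0]]
    - [0,[0,0,0],[0,0,0]]
    - [0,[0,0,0],[0,0,0]]
    - [0,[0,0,0],[0,0,0]]
    - [0,[0,0,0],[0,0,0]]
    - [0,[0,0,0],[0,0,0]]
    - [0,[0,0,0],[0,0,0]]
    - [0,[0,0,0],[0,0,0]]

```text
clock: 14.6
tcp_pos: [0.6873, 0.1614, 0.2696]
orientation: [-0.119, 2.162, -2.16]
contact_force: [1.2, 0.3, -1.9]
grip_width: 0.0306
```

jog_arm:
  motion:
    - [0,[0,0,0],[0,0,0]]
    - [0,[0,0,0],[0,0,0]]
    - [0,[0,0,0],[0,0,0]]
    - [0,[0,0,0],[0,0,0]]
    - [0,[0,0,0],[0,0,0]]
    - [0,[0,0,0],[0,0,0]]
    - [0,[0,0,0],[0,0,0]]
    - [0,[0,0,0],[0,0,0]]
    - [0,[0,0,0],[0,0,0]]
    - [0,[0,0,0],[0,0,0]]

```text
clock: 15.43
tcp_pos: [0.6873, 0.1614, 0.2696]
orientation: [-0.119, 2.162, -2.16]
contact_force: [0.2, -0.2, -1.4]
grip_width: 0.0306
```

jog_arm:
  motion:
    - [0,[0,0,0],[0,0,0]]
    - [0,[0,0,0],[0,0,0]]
    - [0,[0,0,0],[0,0,0]]
    - [0,[0,0,0],[0,0,0]]
    - [0,[0,0,0],[0,0,0]]
    - [0,[0,0,0],[0,0,0]]
    - [0,[0,0,0],[0,0,0]]
    - [0,[0,0,0],[0,0,0]]
    - [0,[0,0,0],[0,0,0]]
    - [0,[0,0,0],[0,0,0]]

```text
clock: 16.27
tcp_pos: [0.6873, 0.1614, 0.2696]
orientation: [-0.119, 2.162, -2.16]
contact_force: [0.2, 0.5, -2.0]
grip_width: 0.0302
```

```bash
python3 aim.py 12 | head -2
python3 - <<'E'
from bench import r
from h import *
p,M=cur(r,0); g=pickle.load(open('g2.pkl','rb'))
p,M=plan(p,M,p+.065*Z,M,0,mm=22)
a,T=toolfor(PO+.05*PZ-.015*PX+.09*Z,PM,g); print(a)
plan(p,M,a,T,0,mm=30,dg=4.)
E
```

```text
t 16.27 p [0.6873 0.1614 0.2696] q [-0.62  0.54  0.46  1.48 -0.25  1.18 -1.58] F [ 0.2  0.5 -2. ] w 0.0302
window [0.68650751 0.16183531 0.14252599] to label [ 0.07602317 -0.00137746  0.00170703] tilt 0.1254275227800221
rows 3 D 65 A 0
[[0,[0.0,-0.022,0.0],[0.0,0.0,0.0]],[0,[0.0,-0.021,0.0],[0.0,0.0,0.0]],[0,[-0.0003,-0.022,0.0],[0.0,0.0,0.0]]]
[ 0.43967704 -0.24139983  0.28705126]
rows 16 D 475 A 51
[[0,[0.018,0.003,0.023],[2.3,2.1,-0.7]],[0,[0.018,0.004,0.024],[2.3,2.1,-0.8]],[0,[0.016,0.005,0.024],[2.3,2.1,-0.7]],[0,[0.015,0.007,0.025],[2.3,2.1,-0.7]],[0,[0.015,0.007,0.025],[2.3,2.1,-0.7]],[0,[0.013,0.009,0.025],[2.3,2.1,-0.7]],[0,[0.013,0.01,0.025],[2.4,2.0,-0.8]],[0,[0.011,0.011,0.025],[2.3,2.1,-0.7]],[0,[0.01,0.012,0.025],[2.3,2.1,-0.7]],[0,[0.01,0.014,0.025],[2.3,2.1,-0.8]]]
[[0,[0.008,0.014,0.024],[2.3,2.1,-0.7]],[0,[0.007,0.016,0.024],[2.3,2.1,-0.7]],[0,[0.006,0.016,0.024],[2.3,2.1,-0.7]],[0,[0.005,0.018,0.024],[2.3,2.1,-0.8]],[0,[0.004,0.019,0.023],[2.3,2.1,-0.7]],[0,[0.0023,0.0193,0.0217],[2.3,2.1,-0.7]]]
```

jog_arm:
  motion:
    - [0,[0,-0.022,0],[0,0,0]]
    - [0,[0,-0.021,0],[0,0,0]]
    - [0,[0,-0.022,0],[0,0,0]]

```text
clock: 16.62
tcp_pos: [0.6867, 0.1613, 0.3349]
orientation: [-0.12, 2.162, -2.161]
contact_force: [0.5, 0.2, -2.0]
grip_width: 0.0307
```

jog_arm:
  motion:
    - [0,[0.018,0.003,0.023],[2.3,2.1,-0.7]]
    - [0,[0.018,0.004,0.024],[2.3,2.1,-0.8]]
    - [0,[0.016,0.005,0.024],[2.3,2.1,-0.7]]
    - [0,[0.015,0.007,0.025],[2.3,2.1,-0.7]]
    - [0,[0.015,0.007,0.025],[2.3,2.1,-0.7]]
    - [0,[0.013,0.009,0.025],[2.3,2.1,-0.7]]
    - [0,[0.013,0.01,0.025],[2.4,2.0,-0.8]]
    - [0,[0.011,0.011,0.025],[2.3,2.1,-0.7]]
    - [0,[0.01,0.012,0.025],[2.3,2.1,-0.7]]
    - [0,[0.01,0.014,0.025],[2.3,2.1,-0.8]]

```text
clock: 17.45
tcp_pos: [0.5313, -0.0916, 0.305]
orientation: [-0.159, -1.583, 2.415]
contact_force: [0.5, -0.1, -2.0]
grip_width: 0.0306
```

jog_arm:
  motion:
    - [0,[0.008,0.014,0.024],[2.3,2.1,-0.7]]
    - [0,[0.007,0.016,0.024],[2.3,2.1,-0.7]]
    - [0,[0.006,0.016,0.024],[2.3,2.1,-0.7]]
    - [0,[0.005,0.018,0.024],[2.3,2.1,-0.8]]
    - [0,[0.004,0.019,0.023],[2.3,2.1,-0.7]]
    - [0,[0.0025,0.0195,0.0215],[2.3,2.1,-0.7]]
    - [0,[0,0,0],[0,0,0]]
    - [0,[0,0,0],[0,0,0]]

```text
clock: 18.12
tcp_pos: [0.4383, -0.242, 0.2867]
orientation: [-0.301, -1.176, 2.409]
contact_force: [0.1, 0.8, -1.9]
grip_width: 0.0306
```

Run:
```python
from bench import r
from h import *; from wire import *
p,M=cur(r); g=pickle.load(open('g2.pkl','rb'));so=p+M@g[0];S=M@g[1]
d=so-PO; print('offset',(d@PM).round(4),'rot',np.degrees(R.from_matrix(PM.T@S).as_rotvec()).round(1))
f=cap(r,'scene','13');t=cap(r,'top','13')
wire(f,so,S,160,60,120,120,5,'pics/w13.png'); wire(t,so,S,330,170,90,90,6,'pics/w14.png')
a,T=toolfor(PO+.045*PZ-.012*PX,PM,g); p1,M1=plan(p,M,a,T,0,mm=20,dg=3)
a,T=toolfor(PO+.003*PZ-.007*PX,PM,g); plan(p1,M1,a,T,0,mm=8)
```

```text
t 18.12 p [ 0.4383 -0.242   0.2867] q [-0.67  0.37  0.88  1.97  0.38  1.16 -2.06] F [ 0.1  0.8 -1.9] w 0.0306
offset [-0.0849 -0.001   0.106 ] rot [ 0.1  0.  -0.1]
rows 5 D 95 A 0
[[0,[0.0,0.015,-0.012],[0.0,0.0,0.0]],[0,[0.0,0.014,-0.012],[0.0,-0.1,0.0]],[0,[0.0,0.015,-0.013],[0.0,0.0,0.0]],[0,[-0.001,0.014,-0.012],[0.0,0.0,0.1]],[0,[0.0003,0.015,-0.012],[0.0,0.0,0.0]]]
rows 6 D 42 A 0
[[0,[0.0,0.001,-0.007],[0.0,0.0,0.0]],[0,[0.0,0.001,-0.007],[0.0,0.0,0.0]],[0,[0.0,0.001,-0.007],[0.0,0.0,0.0]],[0,[0.0,0.0,-0.007],[0.0,0.0,0.0]],[0,[0.0,0.001,-0.007],[0.0,0.0,0.0]],[0,[0.0,0.001,-0.007],[0.0,0.0,0.0]]]
```

View pics/w13.png

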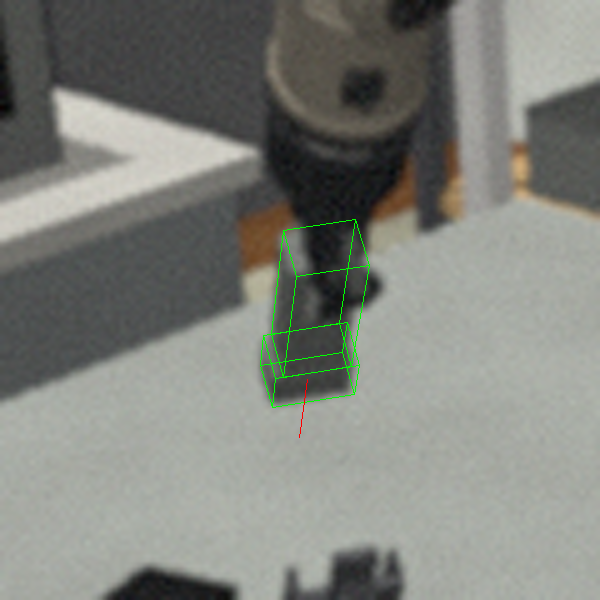

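View pics/w14.png

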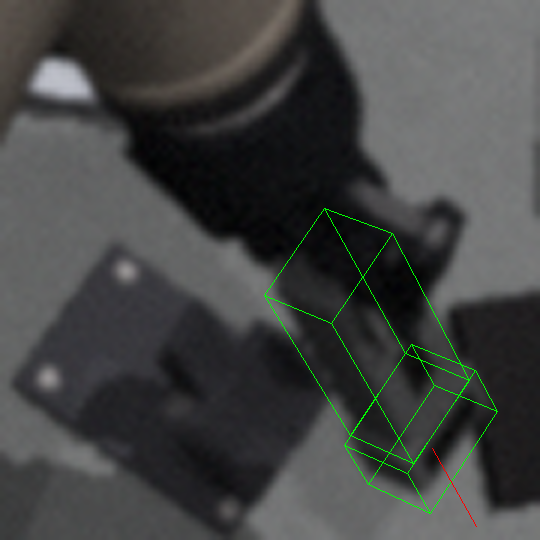

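jog_arm:
  motion:
    - [0,[0,0.015,-0.012],[0,0,0]]
    - [0,[0,0.014,-0.012],[0,-0.1,0]]
    - [0,[0,0.015,-0.013],[0,0,0]]
    - [0,[-0.001,0.014,-0.012],[0,0,0.1]]
    - [0,[0,0.015,-0.012],[0,0,0]]
    - [0,[0,0,0],[0,0,0]]

```text
clock: 18.72
tcp_pos: [0.4419, -0.2372, 0.1893]
orientation: [-0.293, -1.178, 2.415]
contact_force: [-0.4, 0.2, -2.0]
grip_width: 0.0307
```

```bash
python3 - <<'E'
from bench import r
from h import *; from wire import *
p,M=cur(r); g=pickle.load(open('g2.pkl','rb'));so=p+M@g[0];S=M@g[1]
d=so-PO; print('offset',(d@PM).round(4))
f=cap(r,'scene','14');t=cap(r,'top','14')
wire(f,so,S,160,110,110,110,5,'pics/w15.png'); wire(t,so,S,330,170,90,90,6,'pics/w16.png')
cv2.imwrite('pics/w17.png',np.hstack([cv2.imread('pics/w15.png')[:540],cv2.resize(cv2.imread('pics/w16.png'),(250,250)) if 0 else cv2.imread('pics/w16.png')])[:, :])
a,T=toolfor(PO+.003*PZ-.007*PX,PM,g); plan(p,M,a,T,0,mm=8)
E
python3 -c "
import cv2;a=cv2.imread('pics/w17.png');cv2.imwrite('pics/w18.png',cv2.resize(a,(800,int(a.shape[0]*800/a.shape[1]))))"
```

```text
t 18.72 p [ 0.4419 -0.2372  0.1893] q [-0.6   0.54  0.8   2.04  0.31  0.96 -2.09] F [-0.4  0.2 -2. ] w 0.0307
offset [-0.0118 -0.0001  0.0415]
rows 5 D 39 A 0
[[0,[0.0,0.001,-0.008],[0.0,0.1,0.0]],[0,[0.0,0.001,-0.007],[0.0,0.0,0.0]],[0,[0.0,0.001,-0.008],[0.0,0.1,0.0]],[0,[0.0,0.001,-0.008],[0.0,0.1,-0.1]],[0,[-0.0001,0.0008,-0.0075],[0.0,0.0,0.0]]]
```

View pics/w18.png

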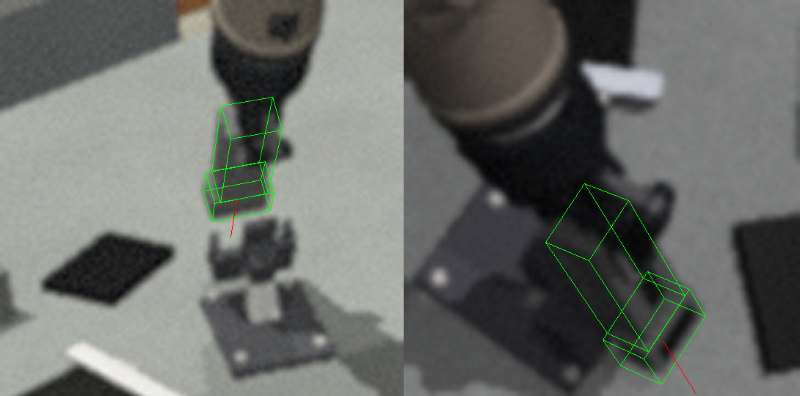

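jog_arm:
  motion:
    - [0,[0,0.001,-0.008],[0,0.1,0]]
    - [0,[0,0.001,-0.007],[0,0,0]]
    - [0,[0,0.001,-0.008],[0,0.1,0]]
    - [0,[0,0.001,-0.008],[0,0,0]]
    - [0,[0,0.001,-0.0075],[0,0,0]]
    - [0,[0,0,0],[0,0,0]]
    - [0,[0,0,0],[0,0,0]]

```text
clock: 19.4
tcp_pos: [0.4549, -0.2148, 0.1639]
orientation: [-0.302, -1.175, 2.413]
contact_force: [-0.7, -1.0, -2.2]
grip_width: 0.0307
```

```bash
python3 park.py 15
python3 - <<'E'
from bench import r
from h import *
p,M=cur(r,0); g=pickle.load(open('g2.pkl','rb'));so=p+M@g[0]
print('offset',((so-PO)@PM).round(4))
E
```

```text
t 19.4 p [ 0.4549 -0.2148  0.1639] q [-0.61  0.59  0.77  2.03  0.27  0.94 -2.13] F [-0.7 -1.  -2.2] w 0.0307
scene tail end (want -.075,0,.015) 36 [-0.083   0.0179  0.0089] [0.013  0.0216]
top tail end (want -.075,0,.015) 71 [-0.0832 -0.0119  0.0149] [-0.0173 -0.0025]
top top 320 slope deg 0.3 z0 0.0345
offset [-0.0076  0.0009  0.0062]
```

View pics/p15.png

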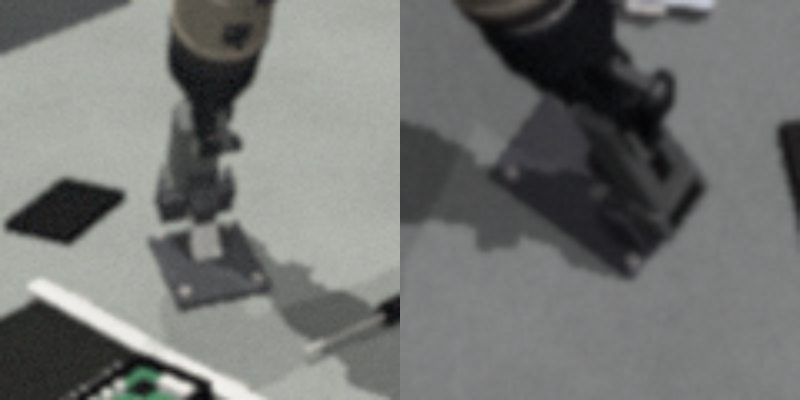

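jog_arm:
  motion:
    - [0,[0,0.001,-0.002],[0,0,0]]
    - [0,[0,0.001,-0.002],[0,0,0]]
    - [0,[0,0,0],[0,0,0]]

```text
clock: 19.75
tcp_pos: [0.4556, -0.2133, 0.1598]
orientation: [-0.303, -1.176, 2.412]
contact_force: [0.4, -0.4, -2.0]
grip_width: 0.0304
```

jog_arm:
  motion:
    - [0.5,[0,0,0],[0,0,0]]
    - [0.7,[0,0,0],[0,0,0]]
    - [1,[0,0,0],[0,0,0]]
    - [1,[0,0,0],[0,0,0]]
    - [1,[0,0,0],[0,0,0]]
    - [1,[0,0,0],[0,0,0]]
    - [1,[0,0,0],[0,0,0]]
    - [1,[0,0,0],[0,0,0]]

```text
clock: 20.42
tcp_pos: [0.4557, -0.2134, 0.1601]
orientation: [-0.303, -1.176, 2.412]
contact_force: [-0.2, 0.3, -0.5]
grip_width: 0.0855
```

```bash
python3 park.py 16
python3 - <<'E'
from bench import r
from h import *
p,M=cur(r,0); print('TCP in parked frame',(p-PO)@PM)
E
```

```text
t 20.42 p [ 0.4557 -0.2134  0.1601] q [-0.61  0.6   0.77  2.03  0.26  0.93 -2.13] F [-0.2  0.3 -0.5] w 0.0855
scene tail end (want -.075,0,.015) 39 [-0.0753  0.0164  0.0102] [-0.0031  0.0209]
top tail end (want -.075,0,.015) 115 [-0.0749 -0.009   0.0184] [-0.0168  0.0197]
top top 323 slope deg -0.85 z0 0.0291
TCP in parked frame [-0.05781424  0.0018527   0.01737173]
```

View pics/p16.png

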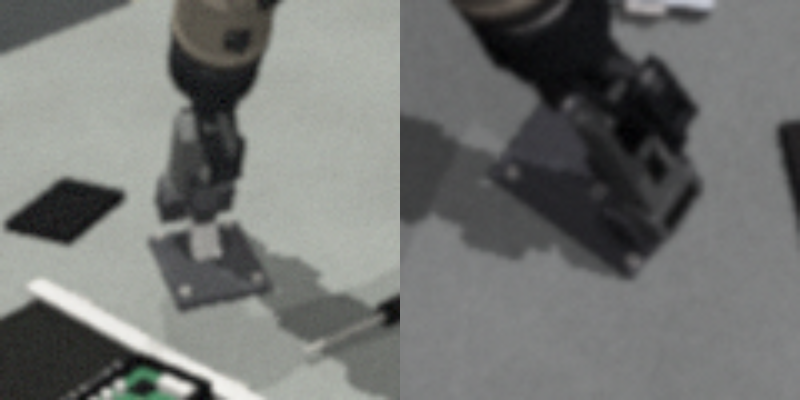

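Home again. I'll back straight off along the tool axis.

jog_arm:
  motion:
    - [1,[0,-0.01,0],[0,0,0]]
    - [1,[0,-0.02,0],[0,0,0]]
    - [1,[0,-0.025,0],[0,0,0]]
    - [1,[0,-0.025,0],[0,0,0]]
    - [1,[0,-0.025,0],[0,0,0]]
    - [1,[0,-0.025,0],[0,0,0]]
    - [1,[0,-0.02,0],[0,0,0]]
    - [1,[0,0,0],[0,0,0]]
    - [1,[0,0,0],[0,0,0]]

```text
clock: 21.27
tcp_pos: [0.4997, -0.1311, 0.279]
orientation: [-0.304, -1.178, 2.413]
contact_force: [0.3, -0.7, 0.4]
grip_width: 0.0851
```

```bash
python3 park.py 17
python3 - <<'E'
from h import *; from wire import *
wire(ld('scene','17'),PO,PM,160,110,110,110,4,'pics/q1.png'); wire(ld('top','17'),PO,PM,330,190,74,74,6,'pics/q2.png')
a=cv2.imread('pics/q1.png');b=cv2.resize(cv2.imread('pics/q2.png'),(350,440));cv2.imwrite('pics/q3.png',np.hstack([a,b]))
W0=cloud(ld('top','0'));W1=cloud(ld('top','17'))
E
```

```text
t 21.27 p [ 0.4997 -0.1311  0.279 ] q [-0.76  0.47  0.8   1.84  0.26  1.28 -2.15] F [ 0.3 -0.7  0.4] w 0.0851
scene tail end (want -.075,0,.015) 112 [-0.0757  0.0045  0.0127] [-0.0138  0.0209]
top tail end (want -.075,0,.015) 188 [-0.075  -0.0006  0.0184] [-0.0167  0.0211]
top top 380 slope deg -1.55 z0 0.0292
```

View pics/q3.png

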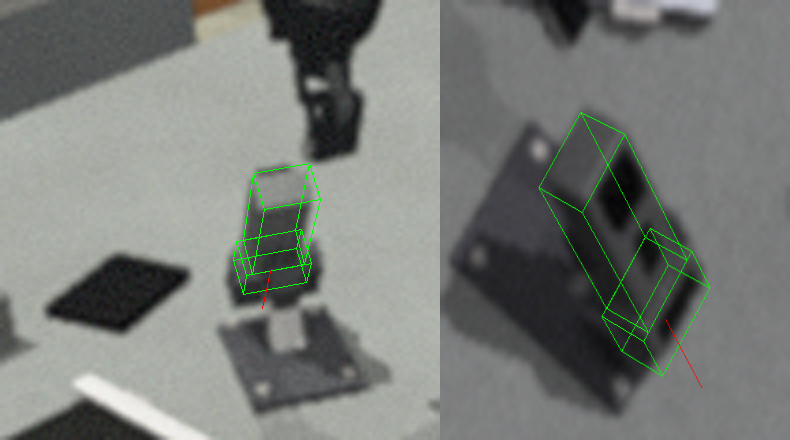

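View pics/scene_17.png

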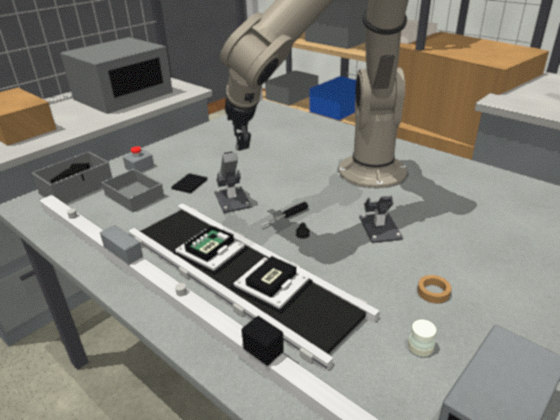

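```bash
python3 -c "
from bench import r
print(r.hand_in()); print(r.get_obs()['clock'])"
```

```text
the job is handed in; nothing more can be done
None
the job is handed in; nothing more can be done
```

The closed module's label was aimed at as asked, and the scanner is back nose down in the right-hand rest. The job is handed in at about 21.3 s of the 66 s allowed; no verdict comes back, and there is no direct signal that the label actually read.

**Parking:** I picked the scanner up by its sides, parked it nose down and let go, then took it again by the tail across trigger and back.

**Aim:** By the arm pose and the known grip, the window was 75–76 mm above the label and under 2 mm off its middle. It was under 0.2° from square, with the scan line along the bars, and held still for 2.5 s. The outline projected into the scene picture matched the scanner and the beam landed on the label.

**Trigger:** I could only infer the squeeze from the finger opening. It read about 30.5 mm, against 32 mm for a fully pressed trigger.

**Final checks:**
- Both cameras put the tail within about 1 mm of home along the slope. The top face was within about 1.5° of the 52° slope.
- The gripper is open and clear of the rest.
- The bystanders and both carriers look unmoved in the last scene picture; I checked that by eye only.

**Disagreements:** The scene camera's depth placed the scanner 3–5 mm further to one side than the top camera's. The outline drawn in the top picture ran a few millimetres past the nose while the scanner was held in the air. Both are within tolerance.

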